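# Pack the travel tray: needle packet, slotted cover, bottle last

### The arm

A 7-joint arm with a two-finger parallel gripper is mounted at the origin on a cart in front of the work surface, level with it; the furniture and walls round the work are solid. World frame = base frame: x ahead of the robot, y to its left, z up, the work surface at z = 0. Lengths are in mm, angles in rad, forces in N, time in s.
With the tool pointing down it reaches from about 425 to 925 mm from the base axis. Payload 6.8 kg.
Tool frame: the origin (TCP) lies at the very end of the fingers, on their centre line; the grasp point (between the pads) lies 19 mm behind it (arm.pinch_z is the distance from the TCP to the grasp point, in mm); z points along the fingers, y is the line along which they close (so a half turn about z gives the same grasp; the last joint's range is limited). The gripper opens to 85 mm and grips with 20 to 120 N. Pads are 22 mm wide; open, the fingers measure 114 mm over their backs; the gripper's body (76 mm by 85 mm) begins 54 mm behind the grasp point. The pads swing forward as they close: fully open they stand 13 mm farther back than shut.
Start: joints at [-1.254, 0.477, 0.022, 1.555, -0.011, 1.109, -0.083], TCP at [278.192, 615.026, 231.308] pointing down, gripper open.
Joint ranges: [-2.96, 2.96], [-0.34, 2.1], [-1.41, 1.46], [0.24, 2.44], [-1.37, 4.51], [0.17, 1.92], [-2.96, 2.96]. Speed limits (rad/s): [2.39, 2.39, 3.14, 3.14, 3.14, 3.14, 3.14].

### API

Orientations are given as [roll, pitch, yaw] about the fixed x, y, z axes, in that order (R = Rz(yaw) Ry(pitch) Rx(roll)).
In Python, from station import arm gives the robot as it stands.
- The arm moves only by the tool step_arm, never from a script. Its argument "commands" is a list of rows, each a list of 2 entries, a list of its own where there are three numbers: the shift along the tool's x, y, z in m, then the turn, a rotation vector about the tool's x, y, z in rad. A call has 1 to 5 rows; each row is the pose to reach, as a shift and turn from the pose commanded when the call began, along the tool's axes at that moment; what a row does not reach only later rows make up. A row lasts 1/8 s, in which the tool goes at most 62.5 mm and 10.7 degrees, less where a joint would pass 70% of its speed; a pose out of reach is approached as far as the arm can. A call with a gripper value outside its range is refused whole. "claw" is the finger opening in m, from 0 to 0.0854, set as the call begins (left out, the last holds). The fingers move at their own pace and stop on an object; "squeeze" is the grip in N (left out, the last holds). Time passes only in rows, so rows that repeat a pose let the fingers close. It gives the time, the measured TCP pose, the force and the opening at its end, in the units of the state.
- arm.observe(): the state, without advancing time (a new reading comes with each control period).
- arm.read_camera(name): name is "scene" or "top" or "wrist"; returns a dict with "img" (480x640x3 uint8, red, green, blue), "z_map" (480x640 float32, mm along the optical axis (not along the pixel's ray), 0 where there is no reading), "fx", "fy", "cx", "cy" (pixels), "dist_coeffs" ([k1, k2, p1, p2, k3] as OpenCV has them; the pictures are not rectified), "eye" and "orientation" of the camera in the world. Camera axes: x right, y down, z forward; pixel columns grow to the right and rows downward; lengths in mm; the calibration is good to about 2 mm. A picture is of the moment at which its call begins.
- arm.close_job(): hands the job in, once; it reports no verdict.
The state is a dict: "t": time; "joint_pos": joint angles; "joint_velocities": joint speeds; "effort": joint torques, N m; "position": TCP position; "orientation": TCP orientation; "wrist_force": force on the tool from outside, world axes, zero at the start; "wrist_torque": the same for the moment, N m; "finger_gap": opening from 0.0 (shut) to 1.0 (fully open).
Only numpy, scipy, OpenCV 4.12 (cv2) and the standard library are available. Lean on these libraries where they do the work, as an engineer would, in place of code of your own. Each camera call takes 0.05 s, during which the arm holds its last target. There are 200 camera calls.

### The job

Get the travel tray ready for the drive, lowest part first so that nothing stands in the way of the next: take the last needle packet out of its upright rack and lay it flat down in the long pocket of the tray. Then put the slotted steel cover over it, sliding it sideways until both its slots are fully home round the necks of the two headed studs. Last, set the amber glass bottle upright, gently and without dropping it, right down in the round well, where it keeps the cover from sliding back off; keep it upright all the way and leave the white bottle standing where it is.

Things in the scene. Friction and masses are not known exactly. Their poses are not given: they have to be found in the camera images.
- tray: Grey travel tray, fixed, flat deck 24 mm high, 160 mm (x) by 231 mm (y -133 to +98). Origin on the worktop. Its x points away from the robot, +y left, turned a little. From +y to -y: long needle pocket between two headed studs, round bottle well, open side bin (y -130 to -92) with two tape rolls that stay there (33 mm across, tops at 65 and 39 mm).
- pocket (a point): Centre of the needle pocket's floor: tray (0, +38) mm, 12 mm above the worktop, 12 mm below the deck. Pocket 91 mm long (tray x), 35 mm wide (tray y). A finger recess across the middle of its length, 38 mm along x and reaching 46 mm either way along y, has its floor 5 mm above the worktop: fingers closing along y can set the packet right down.
- well (a point): Centre of the floor of the round bottle well: tray (0, -50) mm, 5 mm above the worktop; 66 mm in diameter, 19 mm deep, its edge chamfered. A bottle in it stands in the way of a gripper over the pocket, and leaves about 6 mm to the edge of the seated cover.
- stud_front (a point): Foot, at deck height, of the steel stud at the pocket's -x end: tray (-60, +46) mm. Neck 6 mm in diameter; round head 16 mm in diameter, 5.5 to 10.5 mm above the deck.
- stud_rear (a point): The like stud at the pocket's +x end: tray (+60, +46) mm.
- packet_centre (a point): Centre of the loose needle packet: flat, 30 mm wide (its x), 86 mm long (y), 9 mm thick (z), 15 g. Starts on end in the rack, y axis up, width along the rack's x, upper half free above the walls. Grip it across its width. Any face or end may lead; home in the pocket its centre is 16.5 mm above the worktop. It may topple flat onto the worktop without harm.
- rack: White packet rack, fixed. Origin on the worktop under the packet. Its y points towards the robot, turned a little. Foot 60 mm (x) by 70 mm (y -50 to +20), 6 mm high; three bays along y, walls 40 to 48 mm high, 39 mm wide (x) outside. The packet stands on the foot in the +y bay; the other bays are empty.
- cover_grip (a point): Centre of the black grip block on the loose cover, 17 mm above the cover's underside; block 14 mm wide (its y), 40 mm long (x), top 30 mm above the underside. Home, it is at tray (0, +22) mm, 41 mm above the worktop, axes along the tray's. To clear the stud heads it must first lie about 24 mm further to the tray's -y, over the empty well, then slide to +y.
- cover: The loose slotted cover: flat dark steel plate 148 mm (x) by 72 mm (y) by 3 mm, about 160 g, lying flat at the start, its x pointing away from the robot, turned a little. Origin at the centre of its underside. Two slots 11 mm wide, at x = -60 and +60 mm, are open at the +y edge and run in to y = +21 mm; home, the stud necks meet their ends.
- bottle_centre (a point): Centre, half-way up, of the loose amber glass bottle with black cap: 60 mm in diameter, 142 mm high, about 0.3 kg, straight-sided for its lower 90 mm. The cap, 33 mm in diameter, takes the topmost 20 mm; the bottle can be carried by it. Home in the well the centre is 76 mm above the worktop.
- bottle: The amber bottle as a whole; origin at the centre of its underside, z up.
- packet: The needle packet as a whole; origin at the centre of one flat face, y along its length, z through its thickness.
- bottle_white: A bystander to be left alone: loose white plastic bottle, 61 mm in diameter, 150 mm high; origin at the centre of its underside.
Not all that is in view belongs to the job. Of the things that look like the packet, the middle-sized one is meant.

How it is judged:
By the outcome, as a careful person would: the job done as asked, in the order asked, and still so for the second after the job is handed in, with the robot touching nothing.
It also fails if it takes over 72 s, if anything falls off the work surface, if the arm or the gripper's body presses on something with over 40 N, if the wrist force passes 120 N, or if a joint passes its speed limit or range.

## Working session

There is one attempt and no reset: what is moved stays moved. The work goes in short steps, Python scripts to look and compute and a tool call to move; the robot and the scene stay as the last step left them, time stands still between calls to the robot, and variables do not carry over. Pictures are saved under pics/ and viewed, on a budget of 10 in all, crops included, one or two more only if the job needs it, and the job is handed in when it is done.

Besides the shell and the picture viewer there is one more tool, called after ">>>" as name(argument=value, ...), one argument or row to a line, values as JSON. step_arm: Moves the arm, as the interface text tells. Its arguments: {"type":"object","properties":{"commands":{"type":"array","items":{"type":"array"}},"claw":{"type":"number"},"squeeze":{"type":"number"}},"required":["commands"]}

```bash
ls; mkdir -p pics
cat > h.py <<'E'
import numpy as np, cv2
from scipy.spatial.transform import Rotation as R
from station import arm
def cam(n, save=None):
    c=arm.read_camera(n)
    if save: cv2.imwrite('pics/'+save,c['img'][:,:,::-1])
    return c
def RT(c):
    o=np.array(c['orientation'],float)
    return o if o.shape==(3,3) else R.from_euler('xyz',o).as_matrix()
def cloud(c):
    h,w=c['z_map'].shape
    K=np.array([[c['fx'],0,c['cx']],[0,c['fy'],c['cy']],[0,0,1.]])
    u,v=np.meshgrid(np.arange(w,dtype=float),np.arange(h,dtype=float))
    p=cv2.undistortPoints(np.stack([u,v],-1).reshape(-1,1,2),K,np.array(c['dist_coeffs'],float)).reshape(h,w,2)
    z=c['z_map'].astype(float)
    P=np.dstack([p[...,0]*z,p[...,1]*z,z])@RT(c).T+np.array(c['eye'],float)
    P[z==0]=np.nan
    return P
E
python3 - <<'E'
from h import *
a=cam('top');b=cam('scene')
print(arm.observe())
for c in (a,b): print(c['eye'],c['orientation'],c['fx'])
cv2.imwrite('pics/top0.png',a['img'][:,:,::-1]);cv2.imwrite('pics/scene0.png',b['img'][:,:,::-1])
np.savez('c0.npz',top=cloud(a),scene=cloud(b),ti=a['img'],si=b['img'])
E
```

```text
pics
{'t': 0.1, 'joint_pos': array([-1.25409231,  0.47768297,  0.02237928,  1.55634693, -0.01152818,
        1.10930892, -0.08311442]), 'joint_velocities': array([-0.00055931, -0.00286142,  0.00094378, -0.00239864, -0.00152534,
        0.00144927, -0.00097053]), 'effort': array([ 5.01407674e-03, -5.97755671e+01,  1.61387399e+00, -2.81954026e+01,
        1.28761251e-02,  5.02936804e-03, -3.20886409e-05]), 'position': array([277.9996661 , 614.50974491, 230.44914357]), 'orientation': array([-3.13997855e+00,  1.08095458e-04,  2.71674928e+00]), 'wrist_force': array([-0.07021996,  0.48648802, -0.13721144]), 'wrist_torque': array([-0.02050077, -0.00369609, -0.02134153]), 'finger_gap': 0.9989337317623193}
[ 368.50061173   11.44588397 1097.62282719] [-3.00041905 -0.01726121 -1.56143901] 434.50938130156334
[-399.86247421  583.8352254   637.47067854] [-2.03569857  0.01448272 -2.11030737] 483.35992045685254
```

View pics/top0.png

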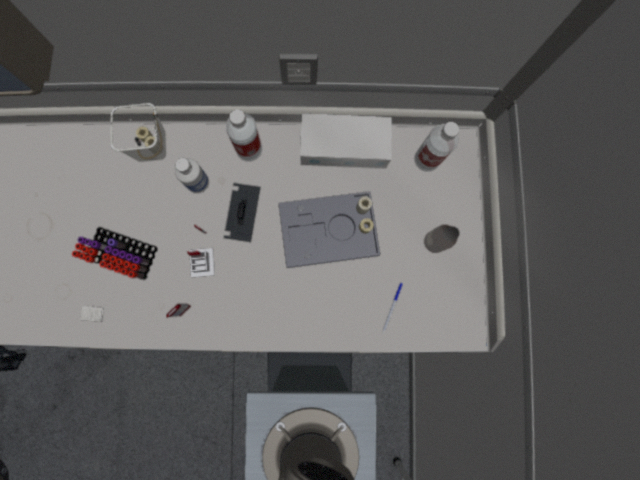

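View pics/scene0.png

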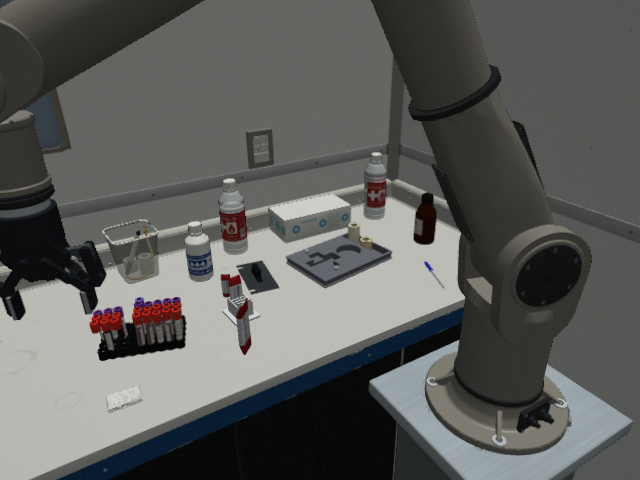

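The top view shows the tray at (328,230), rack with packet at (201,260), cover at (242,212), amber bottle at (442,238), and white bottle at (192,175). The look-alikes are at (178,310) and (200,229). Next I'll measure these.

Run:
```python
from h import *
d=np.load('c0.npz');P=d['top'];I=d['ti'].astype(int)
v,u=np.mgrid[:480,:640]
def box(u0,u1,v0,v1): return (u>=u0)&(u<=u1)&(v>=v0)&(v<=v1)
def rect(m,n):
    q=P[m][:,:2].astype(np.float32); r=cv2.minAreaRect(q); print(n,m.sum(),np.round(r[0],1),np.round(r[1],1),round(r[2],2),'medz',np.median(P[m][:,2]))
print('table z',np.nanmedian(P[box(250,300,280,330)][:,2]))
z=P[...,2]
rect(box(270,385,185,275)&(z>17)&(z<30),'tray')
dark=I.sum(2)<160
rect(box(215,265,175,250)&dark&(z<12),'cover')
m=box(215,265,175,250)&(z>22)&(z<40);rect(m,'grip')
m=box(180,222,240,285)&(z>30)&(z<55);rect(m,'rackwalls')
m=box(180,222,240,285)&(z>3)&(z<12);rect(m,'foot')
for n,b in dict(rackpk=box(180,222,235,285),big=box(160,195,295,325),small=box(188,212,218,238)).items():
    m=b&(z>8)&((I[...,0]-I[...,1])>30)
    print(n,m.sum(),np.round(np.c_[P[m]][::3],0).tolist()[:14])
m=box(420,465,220,260)&(z>10); print('bottle',m.sum(),np.nanmax(z[m])); 
S=d['scene'];J=d['si'].astype(int)
zz=S[...,2]
for n,c,r,zr in (('amberS',(800-200,0),0,0),):
    pass
mb=box(405,445,185,250)
q=S[mb]; q=q[(q[:,2]>8)&(q[:,0]<900)]
print('scene bottle',len(q),np.round(np.percentile(q,[2,50,98],axis=0)))
q=P[box(420,465,220,260)&(z>110)];print('top cap',np.round(q.mean(0)),np.round(np.ptp(q,axis=0)),len(q), q[:,2].max())
mp=box(215,262,265,360); q=S[mp];k=(J[mp][:,0]-J[mp][:,1]>30)&(q[:,2]>5)
print('scene red',np.round(q[k][::25]).tolist())
```

```text
table z 0.5492684108198773
tray 3871 [556.6 -40.4] [166.8 237.2] 8.14 medz 24.52392992546561
cover 1046 [599.9 181.6] [ 63.8 139.7] 82.16 medz 3.6548842566651274
grip 91 [600.8 182.4] [14.  40.6] 83.58 medz 29.844381066509868
rackwalls 176 [468.2 279.5] [48.  41.4] 7.33 medz 40.37819536566292
foot 484 [468.4 281.1] [116.3 107.6] 2.53 medz 5.62751836211612
rackpk 36 [[486.0, 290.0, 95.0], [485.0, 290.0, 86.0], [485.0, 283.0, 87.0], [485.0, 276.0, 86.0], [485.0, 268.0, 88.0], [482.0, 288.0, 85.0], [483.0, 281.0, 84.0], [483.0, 274.0, 83.0], [484.0, 269.0, 76.0], [481.0, 287.0, 81.0], [481.0, 280.0, 79.0], [481.0, 272.0, 82.0]]
big 23 [[361.0, 308.0, 102.0], [359.0, 312.0, 103.0], [359.0, 303.0, 111.0], [356.0, 306.0, 114.0], [354.0, 308.0, 115.0], [354.0, 303.0, 109.0], [340.0, 324.0, 113.0], [336.0, 326.0, 114.0]]
small 7 [[553.0, 285.0, 62.0], [549.0, 282.0, 57.0], [544.0, 274.0, 58.0]]
bottle 731 146.46513178435112
scene bottle 1738 [[  66. -464.   11.]
 [ 532. -321.   64.]
 [ 765.  104.  386.]]
top cap [ 528. -310.  133.] [40. 37. 36.] 265 146.46513178435112
scene red [[557.0, 287.0, 62.0], [486.0, 278.0, 90.0], [545.0, 287.0, 57.0], [483.0, 293.0, 88.0], [484.0, 277.0, 80.0], [481.0, 279.0, 77.0], [476.0, 279.0, 74.0], [350.0, 310.0, 112.0], [337.0, 322.0, 111.0], [333.0, 330.0, 109.0], [336.0, 333.0, 102.0], [334.0, 329.0, 94.0], [349.0, 312.0, 18.0], [334.0, 331.0, 24.0], [336.0, 329.0, 14.0]]
```

Run:
```python
from h import *
d=np.load('c0.npz')
a=cv2.resize(d['ti'][160:330,150:270],None,fx=3.4,fy=3.4,interpolation=cv2.INTER_CUBIC)
b=cv2.resize(d['si'][250:370,200:300],None,fx=3.9,fy=4.8,interpolation=cv2.INTER_CUBIC)
h=min(len(a),len(b));cv2.imwrite('pics/crop0.png',np.hstack([a[:h],b[:h]])[:,:,::-1])
```

```text
(no output)
```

View pics/crop0.png

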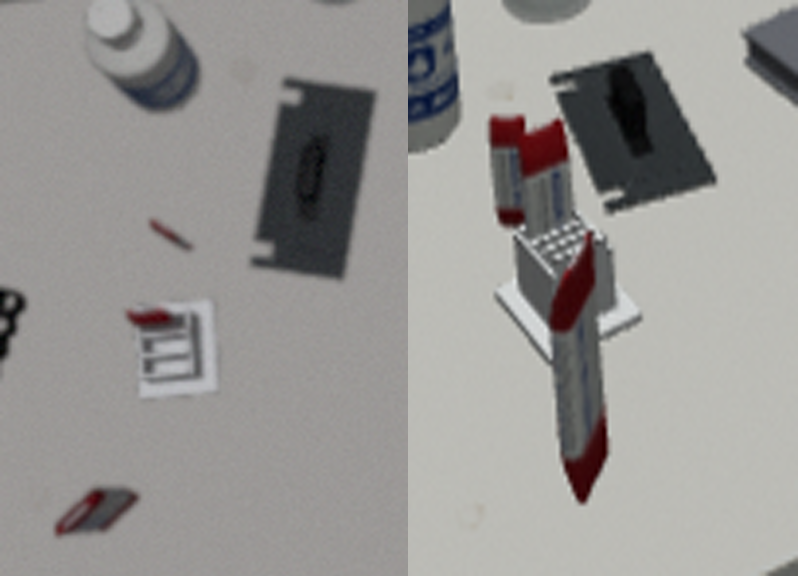

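The packet in the rack is the middle-sized one: its top is at about 92 mm, against 115 and 62 for the others. The crop shows the cover's slots opening to the left (+y). I'll move over the rack for a close look.

```bash
cat >> h.py <<'E'
def go(p, yaw, tilt=0.):
    """tilt>0: fingers lean forward along -(tool x); prints shift (m), rotvec in the tool frame"""
    s=arm.observe(); Rc=R.from_euler('xyz',s['orientation'])
    Rt=R.from_euler('xyz',[np.pi,0,yaw])*R.from_euler('y',tilt)
    d=Rc.inv().apply(np.array(p,float)-s['position'])/1000; w=(Rc.inv()*Rt).as_rotvec()
    print('at',np.round(s['position'],1),np.round(s['orientation'],3),'gap',round(s['finger_gap'],3),'F',np.round(s['wrist_force'],1),'t',round(s['t'],2))
    print('shift',np.round(d,4).tolist(),'turn',np.round(w,3).tolist(),'rows',np.linalg.norm(d)/.0625,np.linalg.norm(w)/.186)
E
python3 -c "
from h import *
go([460,275,300],3.27)"
```

```text
at [278.  614.5 230.4] [-3.14   0.     2.717] gap 0.999 F [-0.1  0.5 -0.1] t 0.1
shift [-0.3058, -0.2344, -0.0691] turn [-0.002, -0.0, -0.553] rows 6.2631020568018725 2.974479083157576
```

>>> step_arm(
  commands=[
    [[-0.05, -0.04, -0.069], [0, 0, -0.15]],
    [[-0.1, -0.08, -0.069], [0, 0, -0.3]],
    [[-0.15, -0.12, -0.069], [0, 0, -0.45]],
    [[-0.2, -0.155, -0.069], [0, 0, -0.553]],
    [[-0.25, -0.19, -0.069], [0, 0, -0.553]],
  ],
  claw=0.06,
)

```text
t: 0.72
position: [416.2, 357.5, 300.1]
orientation: [3.141, 0.0, -3.012]
wrist_force: [0.3, 0.3, -0.3]
finger_gap: 0.698
```

```bash
python3 -c "
from h import *
go([460,275,300],3.27)"
```

```text
at [416.2 357.5 300.1] [ 3.141  0.    -3.012] gap 0.698 F [ 0.3  0.3 -0.3] t 0.72
shift [-0.0328, -0.0875, 0.0001] turn [0.0, 0.0, 0.001] rows 1.4943806366311276 0.00510927747728183
```

>>> step_arm(
  commands=[
    [[-0.018, -0.045, 0], [0, 0, 0]],
    [[-0.033, -0.087, 0], [0, 0, 0]],
    [[-0.033, -0.087, 0], [0, 0, 0]],
  ],
)

```text
t: 1.1
position: [461.3, 273.1, 299.9]
orientation: [-3.14, 0.0, -3.021]
wrist_force: [0.3, -0.2, -0.1]
finger_gap: 0.706
```

Run:
```python
from h import *
c=cam('wrist','w1.png'); P=cloud(c); I=c['img'].astype(int)
s=arm.observe();print(s['position'],c['eye'],np.round(RT(c)[:,2],2))
np.savez('w1.npz',P=P,I=c['img'])
m=(P[...,2]>86)&(P[...,2]<98)&(abs(P[...,0]-475)<40)&(abs(P[...,1]-280)<40)
v,u=np.nonzero(m);print('top',m.sum(),(u.min(),u.max(),v.min(),v.max()) if m.any() else '')
if m.any(): print(cv2.minAreaRect(P[m][:,:2].astype(np.float32)),np.median(P[m],0))
m=(P[...,2]>36)&(P[...,2]<52)&(abs(P[...,0]-470)<50)&(abs(P[...,1]-280)<40)
print('walls',m.sum(),cv2.minAreaRect(P[m][:,:2].astype(np.float32)))
m=(P[...,2]>4)&(P[...,2]<8)&(abs(P[...,0]-470)<55)&(abs(P[...,1]-280)<50)
print('foot',m.sum(),cv2.minAreaRect(P[m][:,:2].astype(np.float32)))
```

```text
[459.99200624 275.80443928 299.9379963 ] [382.35144648 262.92410169 441.07389843] [ 0.31  0.04 -0.95]
top 119 (np.int64(309), np.int64(336), np.int64(227), np.int64(232))
((487.2552185058594, 280.86090087890625), (4.695910453796387, 26.549388885498047), 6.945168495178223) [487.4084008  281.48014233  88.32805715]
walls 668 ((469.4987487792969, 279.513916015625), (47.74453353881836, 38.88513946533203), 6.470089435577393)
foot 945 ((469.2748718261719, 279.16607666015625), (68.56523132324219, 59.14030838012695), 6.085145950317383)
```

View pics/w1.png

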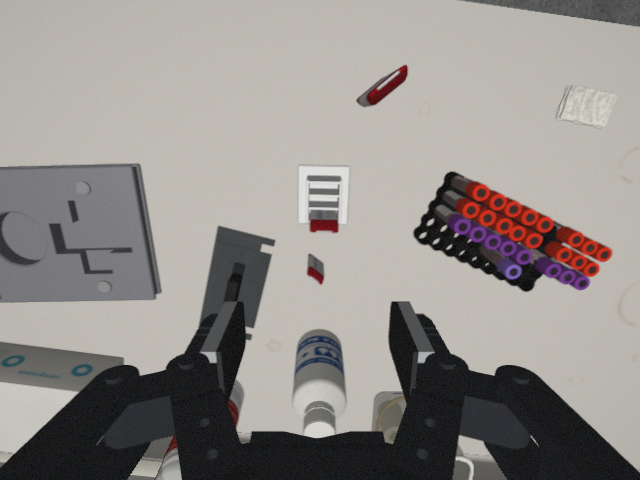

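The wrist view shows the packet in the rack's far bay at (323,225). The foot fit (68.6 x 59.1 mm) and walls fit the given sizes, with a turn of about 6.3°. That puts the packet at about (485, 281).

```bash
python3 -c "
from h import *
go([485,281,120],3.25)
go([485,281,57],3.25)"
```

```text
at [460.  275.8 299.9] [-3.141 -0.    -3.017] gap 0.702 F [-1.   1.6  0.5] t 1.15
shift [-0.0255, 0.0021, 0.1799] turn [-0.0, -0.0, 0.016] rows 2.907868546826156 0.08662690606146979
at [460.  275.8 299.9] [-3.141 -0.    -3.017] gap 0.702 F [-1.   1.6  0.5] t 1.15
shift [-0.0255, 0.0021, 0.2429] turn [-0.0, -0.0, 0.016] rows 3.9084323576474898 0.08662690606146979
```

>>> step_arm(
  commands=[
    [[-0.0255, 0.0025, 0.06], [0, 0, 0.016]],
    [[-0.0255, 0.0025, 0.12], [0, 0, 0.016]],
    [[-0.0255, 0.0025, 0.18], [0, 0, 0.016]],
    [[-0.0255, 0.0025, 0.22], [0, 0, 0.016]],
    [[-0.0255, 0.0025, 0.243], [0, 0, 0.016]],
  ],
)

```text
t: 1.78
position: [482.1, 284.2, 54.3]
orientation: [-3.141, -0.004, -3.027]
wrist_force: [0.4, -0.1, -0.5]
finger_gap: 0.703
```

>>> step_arm(
  commands=[
    [[0, 0, 0], [0, 0, 0]],
    [[0, 0, 0], [0, 0, 0]],
    [[0, 0, 0], [0, 0, 0]],
    [[0, 0, 0], [0, 0, 0]],
    [[0, 0, 0], [0, 0, 0]],
  ],
  claw=0.02,
  squeeze=25,
)

```text
t: 2.4
position: [484.6, 283.5, 57.7]
orientation: [3.141, 0.001, -3.029]
wrist_force: [-0.6, -0.2, -0.2]
finger_gap: 0.344
```

>>> step_arm(
  commands=[
    [[0, 0, -0.02], [0, 0, 0]],
    [[0, 0, -0.06], [0, 0, 0]],
    [[0, 0, -0.08], [0, 0, 0]],
    [[0, 0, -0.08], [0, 0, 0]],
  ],
)

```text
t: 2.9
position: [485.4, 284.0, 138.9]
orientation: [3.14, 0.003, -3.03]
wrist_force: [-0.3, -0.8, -0.1]
finger_gap: 0.346
```

```bash
python3 -c "
from h import *
go([465,120,140],3.28,0.7)
go([465,120,45],3.28,0.7)"
```

```text
at [485.4 284.  138.9] [ 3.14e+00  3.00e-03 -3.03e+00] gap 0.346 F [-0.3 -0.8 -0.1] t 2.9
shift [0.0386, -0.1606, -0.0016] turn [0.011, 0.703, -0.025] rows 2.643669690185968 3.783729854036579
at [485.4 284.  138.9] [ 3.14e+00  3.00e-03 -3.03e+00] gap 0.346 F [-0.3 -0.8 -0.1] t 2.9
shift [0.0389, -0.1608, 0.0934] turn [0.011, 0.703, -0.025] rows 3.0403837842432098 3.783729854036579
```

>>> step_arm(
  commands=[
    [[0.01, -0.04, 0], [0, 0.17, 0]],
    [[0.02, -0.08, 0], [0, 0.34, 0]],
    [[0.03, -0.12, 0], [0, 0.52, -0.025]],
    [[0.039, -0.16, 0], [0.01, 0.7, -0.025]],
    [[0.039, -0.161, 0], [0.01, 0.703, -0.025]],
  ],
)

```text
t: 3.52
position: [463.6, 114.7, 133.7]
orientation: [-3.135, -0.71, -3.013]
wrist_force: [0.2, 0.2, 0.2]
finger_gap: 0.346
```

```bash
python3 -c "
from h import *
go([465,120,45],3.28,0.7);print(arm.observe()['joint_pos'])"
```

```text
at [463.6 114.7 133.7] [-3.135 -0.71  -3.013] gap 0.346 F [0.2 0.2 0.2] t 3.52
shift [-0.0594, 0.0055, 0.0659] turn [0.0, -0.01, -0.008] rows 1.4219045043713638 0.06684133172280882
[-0.36241017  0.6884905   0.09004777  1.64576731 -0.14417665  1.51833843
  1.49066687]
```

>>> step_arm(
  commands=[
    [[-0.03, 0.0, 0.033], [0, 0, 0]],
    [[-0.05, 0.0, 0.056], [0, 0, 0]],
    [[-0.059, 0.0, 0.065], [0, 0, 0]],
    [[-0.059, 0, 0.065], [0, 0, 0]],
    [[-0.059, 0, 0.065], [0, 0, 0]],
  ],
)

```text
t: 4.15
position: [467.2, 119.7, 50.4]
orientation: [-3.141, -0.701, -3.003]
wrist_force: [0.1, 0.5, -0.0]
finger_gap: 0.343
```

>>> step_arm(
  commands=[
    [[0, 0, 0], [0, 0, 0]],
    [[0, 0, 0], [0, 0, 0]],
    [[0, 0, 0], [0, 0, 0]],
    [[0, 0, 0], [0, 0, 0]],
  ],
  claw=0.055,
)

```text
t: 4.65
position: [466.6, 119.2, 49.5]
orientation: [-3.141, -0.703, -3.004]
wrist_force: [-0.5, 0.2, -0.7]
finger_gap: 0.644
```

```bash
python3 -c "
from h import *
go([430,115,230],3.28,0)"
```

```text
at [466.6 119.2  49.5] [-3.141 -0.703 -3.004] gap 0.644 F [-0.5  0.2 -0.7] t 4.65
shift [0.1448, 0.0007, -0.1139] turn [-0.001, -0.703, -0.0] rows 2.948053053414531 3.779219031343721
```

>>> step_arm(
  commands=[
    [[0, 0, -0.05], [0, 0, 0]],
    [[0.05, 0, -0.08], [0, -0.17, 0]],
    [[0.09, 0, -0.1], [0, -0.35, 0]],
    [[0.12, 0, -0.114], [0, -0.53, 0]],
    [[0.145, 0, -0.114], [0, -0.703, 0]],
  ],
)

```text
t: 5.28
position: [430.9, 114.7, 232.5]
orientation: [3.141, 0.01, -3.003]
wrist_force: [-0.8, 0.1, 1.5]
finger_gap: 0.644
```

>>> step_arm(
  commands=[
    [[0, 0, 0], [0, 0, 0]],
    [[0, 0, 0], [0, 0, 0]],
  ],
)

```text
t: 5.52
position: [430.3, 114.4, 230.6]
orientation: [-3.141, 0.0, -3.003]
wrist_force: [0.5, 0.3, 0.3]
finger_gap: 0.645
```

Run:
```python
from h import *
c=cam('wrist','w2.png'); P=cloud(c); I=c['img'].astype(int)
s=arm.observe();print(s['position'],s['orientation'],c['eye'])
np.savez('w2.npz',P=P,I=c['img'])
m=(P[...,2]>5)&(P[...,2]<14)&(abs(P[...,0]-475)<75)&(abs(P[...,1]-122)<35)
print(m.sum(),cv2.minAreaRect(P[m][:,:2].astype(np.float32)),np.median(P[m],0))
m=(P[...,2]>17)&(P[...,2]<30)&(P[...,0]>430)&(P[...,1]<110)&(P[...,0]<680)
print('tray',m.sum(),cv2.minAreaRect(P[m][:,:2].astype(np.float32)))
```

```text
[430.86784757 114.51842457 230.14672002] [-3.14086846e+00 -3.47593718e-04 -3.00319084e+00] [351.56402759 102.58597361 371.69621154]
1611 ((481.7198791503906, 123.9424819946289), (69.0764389038086, 29.399581909179688), 9.842202186584473) [480.33510145 123.72229699   7.03889426]
tray 19114 ((556.9710083007812, -40.954254150390625), (166.1161651611328, 236.6480712890625), 8.207791328430176)
```

View pics/w2.png

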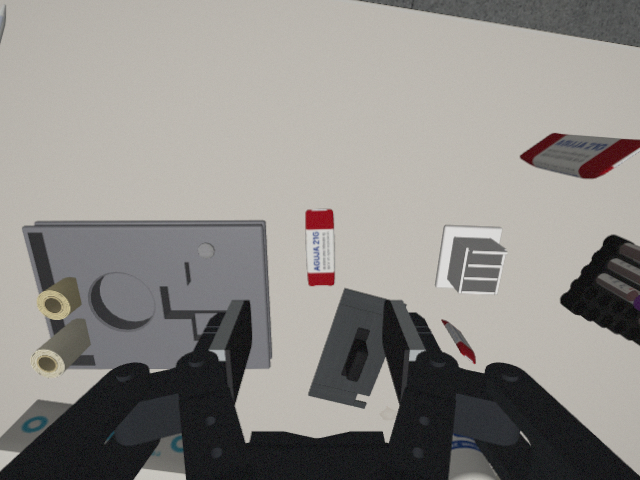

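The packet lies flat at pixel (320,247), clear of everything, and the tray, cover and rack are undisturbed. I'll pin down the packet and tray features.

```bash
cat >> h.py <<'E'
def plane(c,uv,z):
    K=np.array([[c['fx'],0,c['cx']],[0,c['fy'],c['cy']],[0,0,1.]])
    p=cv2.undistortPoints(np.array(uv,float).reshape(-1,1,2),K,np.array(c['dist_coeffs'],float)).reshape(-1,2)
    d=np.c_[p,np.ones(len(p))]@RT(c).T; e=np.array(c['eye'],float)
    return e+d*((z-e[2])/d[:,2])[:,None]
E
python3 - <<'E'
from h import *
c=cam('wrist');I=c['img'].astype(int);P=cloud(c)
m=np.zeros((480,640),np.uint8);sub=I[190:300,290:350]
bgc=np.median(I[220:280,345:360].reshape(-1,3),0)
m[190:300,290:350]=(abs(sub-bgc).max(2)>35)
m=cv2.morphologyEx(m,cv2.MORPH_CLOSE,np.ones((9,9)))
n,l,st,ce=cv2.connectedComponentsWithStats(m);k=1+np.argmax(st[1:,4]);print(st[k])
v,u=np.nonzero(l==k)
for z in (0,9):
  q=plane(c,np.c_[u,v],z)[:,:2].astype(np.float32);print(z,cv2.minAreaRect(q))
for (u0,v0) in ((330,150),(330,200),(370,250)): print('table',np.nanmedian(P[v0-8:v0+8,u0-8:u0+8,2]))
print('pk top',np.nanmedian(P[235:270,313:327,2]))
d=P[240:260,215:250];print('deck',np.nanmedian(d[...,2]))
# well: dark disc; fit by depth below deck
z=P[...,2]
w=(z<17)&(z>0);mm=np.zeros_like(m);mm[265:340,80:165]=w[265:340,80:165]
n,l,st,ce=cv2.connectedComponentsWithStats(mm);k=1+np.argmax(st[1:,4]);q=P[l==k];print('well floor',st[k],np.nanmedian(q[:,2]),cv2.minEnclosingCircle(q[:,:2].astype(np.float32)))
# front stud head near (206,250)
h=P[235:265,190:222].reshape(-1,3);h=h[h[:,2]>29];print('stud',len(h),np.nanmean(h,0),np.ptp(h,axis=0))
E
```

```text
[ 305  208   30   78 1257]
0 ((482.03131103515625, 124.09222412109375), (85.56390380859375, 29.717422485351562), 9.691620826721191)
9 ((478.88409423828125, 123.5750732421875), (83.48981475830078, 28.99708366394043), 9.691610336303711)
table -1.7092219823501296
table -1.6319891430459847
table -1.7029076871406232
pk top 7.3390148100515376
deck 22.27754455217027
well floor [  92  273   63   55 2626] 3.6491490919375167 ((563.8613891601562, -74.30023193359375), 33.017127990722656)
stud 195 [488.05382994  13.48551889  31.66483671] [15.33699622 15.07277068  4.68164578]
```

```bash
python3 -c "
from h import *
go([479.4,123.7,3.5],3.311)"
```

```text
at [431.  114.5 229.7] [-3.141e+00 -1.000e-03 -3.003e+00] gap 0.645 F [ 0.5  0.1 -0.6] t 5.62
shift [-0.0495, 0.0027, 0.2262] turn [-0.001, -0.001, -0.031] rows 3.7044187247363993 0.16808412230478256
```

>>> step_arm(
  commands=[
    [[-0.025, 0.0027, 0.055], [0, 0, -0.031]],
    [[-0.0495, 0.0027, 0.11], [0, 0, -0.031]],
    [[-0.0495, 0.0027, 0.165], [0, 0, -0.031]],
    [[-0.0495, 0.0027, 0.2], [0, 0, -0.031]],
    [[-0.0495, 0.0027, 0.215], [0, 0, -0.031]],
  ],
)

```text
t: 6.25
position: [477.9, 123.0, 11.8]
orientation: [-3.139, -0.005, -2.973]
wrist_force: [-0.5, -0.0, 0.4]
finger_gap: 0.641
```

>>> step_arm(
  commands=[
    [[0, 0, 0.006], [0, 0, 0]],
    [[0, 0, 0.011], [0, 0, 0]],
    [[0, 0, 0.011], [0, 0, 0]],
    [[0, 0, 0.011], [0, 0, 0]],
  ],
)

```text
t: 6.75
position: [479.3, 123.9, 5.0]
orientation: [-3.141, 0.002, -2.972]
wrist_force: [-0.2, -0.2, 0.5]
finger_gap: 0.646
```

```bash
python3 -c "
from h import *
go([479.4,123.7,3.5],3.311)"
```

```text
at [479.3 123.9   5. ] [-3.141e+00  2.000e-03 -2.972e+00] gap 0.646 F [-0.2 -0.2  0.5] t 6.75
shift [-0.0001, -0.0002, 0.0015] turn [-0.0, 0.002, 0.0] rows 0.023643828197881522 0.008361668358772247
```

>>> step_arm(
  commands=[
    [[0, 0, 0.0015], [0, 0, 0]],
    [[0, 0, 0.0015], [0, 0, 0]],
    [[0, 0, 0.0015], [0, 0, 0]],
    [[0, 0, 0.0015], [0, 0, 0]],
    [[0, 0, 0.0015], [0, 0, 0]],
  ],
  claw=0.02,
  squeeze=25,
)

```text
t: 7.38
position: [478.9, 123.7, 3.0]
orientation: [-3.141, 0.0, -2.972]
wrist_force: [-1.5, -0.5, 6.3]
finger_gap: 0.338
```

>>> step_arm(
  commands=[
    [[0, 0, -0.03], [0, 0, 0]],
    [[0, 0, -0.08], [0, 0, 0]],
    [[0, 0, -0.13], [0, 0, 0]],
    [[0, 0, -0.167], [0, 0, 0]],
    [[0, 0, -0.167], [0, 0, 0]],
  ],
)

```text
t: 8.0
position: [480.5, 124.4, 172.4]
orientation: [3.141, 0.006, -2.972]
wrist_force: [0.0, -0.1, -1.2]
finger_gap: 0.342
```

```bash
python3 -c "
from h import *
go([500,10,170],3.285)"
```

```text
at [480.5 124.4 172.4] [ 3.141  0.006 -2.972] gap 0.342 F [ 0.  -0.1 -1.2] t 8.0
shift [0.0001, -0.116, 0.0023] turn [0.001, 0.006, 0.026] rows 1.856502925231082 0.14304427724931199
```

>>> step_arm(
  commands=[
    [[0.02, -0.05, 0], [0, 0, 0.026]],
    [[0.045, -0.1, 0], [0, 0, 0.026]],
    [[0.045, -0.13, 0], [0, 0, 0.026]],
    [[0.045, -0.13, 0], [0, 0, 0.026]],
    [[0.045, -0.13, 0], [0, 0, 0.026]],
  ],
)

```text
t: 8.62
position: [455.8, -11.3, 169.0]
orientation: [-3.141, -0.001, -2.997]
wrist_force: [1.9, -0.5, 0.2]
finger_gap: 0.334
```

Run:
```python
from h import *
c=cam('wrist','w3.png'); P=cloud(c)
np.savez('w3.npz',P=P,I=c['img'],eye=c['eye'],o=RT(c));s=arm.observe();print(s['position'],s['orientation'])
```

```text
[455.94866718 -10.88102028 169.10044932] [-3.14117681e+00 -1.15627129e-03 -2.99648206e+00]
```

View pics/w3.png

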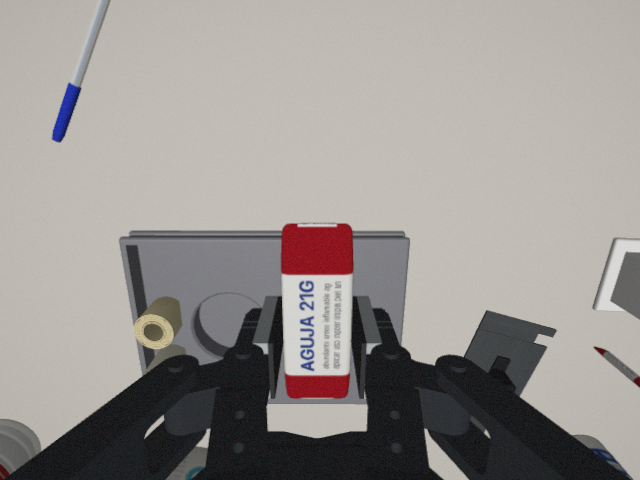

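Run:
```python
from h import *
d=np.load('w3.npz');P=d['P'];z=P[...,2];I=d['I'].astype(int)
m=(z>155)&(z<190)&(I[...,0]>110); n,l,st,ce=cv2.connectedComponentsWithStats(m.astype(np.uint8));k=1+np.argmax(st[1:,4]);q=P[l==k]
print('packet',st[k],cv2.minAreaRect(q[:,:2].astype(np.float32)),np.median(q,0))
print('deck',np.nanmedian(P[245:262,170:260,2]),'table',np.nanmedian(z[150:200,200:400]))
zo=np.nanmedian(P[245:262,170:260,2])
dk=(abs(z-zo)<4)
# front edge: first deck row per column
E=[]
for u in range(135,275,3):
    v=np.nonzero(dk[225:262,u])[0]; E.append(P[225+v[0],u,:2])
for u in range(360,400,3):
    v=np.nonzero(dk[225:262,u])[0]; E.append(P[225+v[0],u,:2])
E=np.array(E);f=np.polyfit(E[:,1],E[:,0],1);r=E[:,0]-np.polyval(f,E[:,1]);g=abs(r)<2;f=np.polyfit(E[g,1],E[g,0],1);print('front x=',f,'yaw',np.degrees(np.arctan(-f[0])),r.std())
# +y edge
S=[]
for v in range(245,300,3):
    u=np.nonzero(dk[v,385:430])[0]; S.append(P[v,385+u[-1],:2])
S=np.array(S);S2=[]
a=-np.arctan(f[0]);
Rm=np.array([[np.cos(a),np.sin(a)],[-np.sin(a),np.cos(a)]])
print('edge tray-frame y', np.median((S@Rm.T)[:,1]),(S@Rm.T)[:,1].std(),'front tray-frame x',np.median((E[g]@Rm.T)[:,0]))
T=np.array([np.median((E[g]@Rm.T)[:,0])+80,np.median((S@Rm.T)[:,1])-98]);print('origin',Rm.T@T)
# well
w=np.zeros((480,640),np.uint8);w[285:365,190:262]=((z<zo-6)&(z>0))[285:365,190:262]
n,l,st,ce=cv2.connectedComponentsWithStats(w);k=1+np.argmax(st[1:,4]);print('well',st[k]);q=P[l==k]
# left boundary points of the well -> circle fit
cnt=np.array([P[v,np.nonzero(l[v]==k)[0][0]] for v in range(st[k][1],st[k][1]+st[k][3])]);
top=np.array([P[np.nonzero(l[:,u]==k)[0][0],u] for u in range(st[k][0],245)])
c=np.r_[cnt,top][:,:2]
from scipy.optimize import least_squares
s=least_squares(lambda p:np.hypot(c[:,0]-p[0],c[:,1]-p[1])-33,[563,-74],loss='soft_l1');print(s.x,np.abs(s.fun).mean())
```

```text
packet [  281   223    72   176 11532] ((459.7912292480469, -11.70993423461914), (86.59330749511719, 29.48741912841797), 8.80199146270752) [450.02077095 -12.30328285 172.71525182]
deck 22.330754691211155 table -1.647595511894508
front x= [-1.43362685e-01  4.67699315e+02] yaw 8.158486438112687 0.2196129126752923
edge tray-frame y -2.3215826012156215 0.32246703454060865 front tray-frame x 462.9862984884496
origin [551.72771584 -22.25012034]
well [ 194  293   66   62 2406]
[568.66818992 -73.1591847 ] 2.0629764538126425
```

```bash
python3 -c "
from h import *
s=arm.observe()['position']
go([s[0]+89.9,s[1]+24.8,48],3.2865-.01+(0))
go([s[0]+89.9,s[1]+24.8,48],np.pi+.145-.01)"
```

```text
at [455.9 -10.9 169.1] [-3.141e+00 -1.000e-03 -2.996e+00] gap 0.335 F [-0.3  0.5 -0.1] t 8.68
shift [-0.0927, 0.0116, 0.121] turn [-0.0, -0.001, 0.01] rows 2.4455605532477067 0.05525383838754635
at [455.9 -10.9 169.1] [-3.141e+00 -1.000e-03 -2.996e+00] gap 0.335 F [-0.3  0.5 -0.1] t 8.68
shift [-0.0927, 0.0116, 0.121] turn [-0.0, -0.001, 0.01] rows 2.4455605532477067 0.054759306559476195
```

>>> step_arm(
  commands=[
    [[-0.05, 0.006, 0.02], [0, 0, 0.01]],
    [[-0.0927, 0.0116, 0.05], [0, 0, 0.01]],
    [[-0.0927, 0.0116, 0.1], [0, 0, 0.01]],
    [[-0.0927, 0.0116, 0.121], [0, 0, 0.01]],
    [[-0.0927, 0.0116, 0.121], [0, 0, 0.01]],
  ],
)

```text
t: 9.3
position: [544.7, 14.0, 46.7]
orientation: [-3.141, -0.005, -3.006]
wrist_force: [1.0, 0.6, 0.6]
finger_gap: 0.338
```

Run:
```python
from h import *
s=arm.observe();print(s['position'],s['orientation'],s['wrist_force'])
c=cam('wrist','w4.png'); P=cloud(c);z=P[...,2];I=c['img'].astype(int)
np.savez('w4.npz',P=P,I=c['img'])
print('deck',np.nanmedian(z[(abs(z-22)<6)]))
```

```text
[544.6909549   14.00788816  46.67955256] [-3.14132246 -0.00456628 -3.00587352] [0.98599723 0.55916242 0.60046117]
deck 22.401837635560867
```

View pics/w4.png

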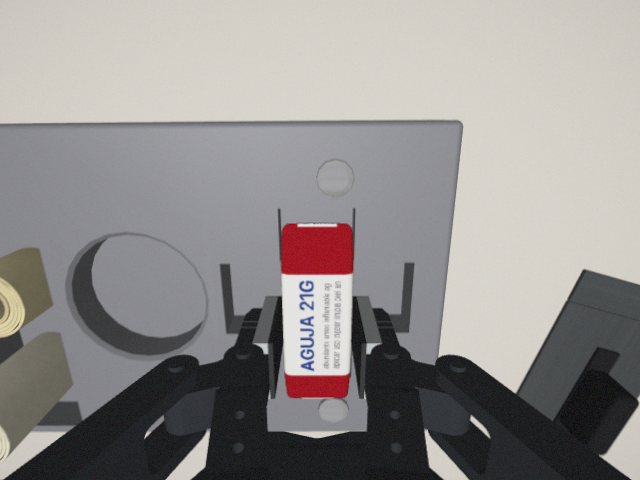

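The packet is held level over the pocket. Both stud heads show, at (336,178) and (333,411), the well is at (137,292), and the pocket sides are at columns 280 and 354. I'll measure the studs and the packet in this view.

Run:
```python
from h import *
d=np.load('w4.npz');P=d['P'];z=P[...,2];I=d['I'].astype(int)
def comp(m): 
    n,l,st,ce=cv2.connectedComponentsWithStats(m.astype(np.uint8));k=1+np.argmax(st[1:,4]);return st[k],P[l==k]
out=[]
for n,(u0,u1,v0,v1) in dict(front=(312,360,155,202),rear=(312,352,398,424)).items():
    m=np.zeros((480,640),bool);m[v0:v1,u0:u1]=(z[v0:v1,u0:u1]>28)&(z[v0:v1,u0:u1]<38)
    st,q=comp(m);zt=np.median(q[:,2]);q=q[abs(q[:,2]-zt)<2];ce,r=cv2.minEnclosingCircle(q[:,:2].astype(np.float32));print(n,st,zt,ce,r,q[:,:2].mean(0));out.append(np.array(ce))
m=(z>40)&(z<70)&(I[...,0]>110);m[:,:270]=0;m[:,365:]=0;st,q=comp(m);print('packet',st,cv2.minAreaRect(q[:,:2].astype(np.float32)),np.median(q,0))
m=np.zeros((480,640),bool);m[230:345,65:212]=z[230:345,65:212]<16;st,q=comp(m);print('well',st,cv2.minEnclosingCircle(q[:,:2].astype(np.float32)))
for v in (212,218,222): 
    g=I[v,270:365].sum(1);i=[270+np.argmin(g[:30]),270+60+np.argmin(g[60:])];print(v,i,P[v,i[0]-3],P[v,i[1]+3])
a=np.radians(8.2)
Rm=np.array([[np.cos(a),-np.sin(a)],[np.sin(a),np.cos(a)]])
for ce,t in zip(out,((-60,46),(60,46))): print('origin',ce-Rm@t)
```

```text
front [ 316  158   38   38 1086] 31.994335371488276 (488.9965515136719, 13.074341773986816) 7.842175006866455 [488.65397015  13.01433604]
rear [318 398  31  24 603] 31.81833496345783 (607.5555419921875, 30.410972595214844) 8.0548734664917 [606.37665686  30.08156566]
packet [  281   223    72   176 11640] ((548.5336303710938, 13.583145141601562), (86.18449401855469, 29.35672378540039), 8.008452415466309) [538.99176773  12.99361102  50.40333758]
well [   77   234   129   111 11266] ((563.2708129882812, -74.0835952758789), 33.08395767211914)
212 [np.int64(279), np.int64(354)] [509.48878445 -10.35967793  22.123007  ] [504.51568749  26.0682429   21.88823057]
218 [np.int64(279), np.int64(354)] [512.24617712 -10.05818609  22.26165481] [507.44282272  26.63559311  21.26081371]
222 [np.int64(279), np.int64(354)] [514.00570579  -9.83202291  22.67505439] [509.07507203  26.81977322  22.19698987]
origin [554.94405632 -23.89762883]
origin [554.72989909 -23.67647005]
```

>>> step_arm(
  commands=[
    [[-0.001, 0, 0.008], [0, 0, -0.005]],
    [[-0.001, 0, 0.016], [0, 0, -0.005]],
    [[-0.001, 0, 0.022], [0, 0, -0.005]],
    [[-0.001, 0, 0.026], [0, 0, -0.005]],
    [[-0.001, 0, 0.028], [0, 0, -0.005]],
  ],
)

```text
t: 9.98
position: [547.3, 12.7, 20.5]
orientation: [-3.141, -0.0, -3.003]
wrist_force: [0.2, 0.4, 0.4]
finger_gap: 0.333
```

>>> step_arm(
  commands=[
    [[0, 0, 0.002], [0, 0, 0]],
    [[0, 0, 0.003], [0, 0, 0]],
    [[0, 0, 0.003], [0, 0, 0]],
  ],
)

```text
t: 10.35
position: [547.4, 12.8, 17.7]
orientation: [-3.141, -0.0, -3.003]
wrist_force: [1.2, 0.1, -0.1]
finger_gap: 0.337
```

Run:
```python
from h import *
s=arm.observe();print(s['position'],s['orientation'],s['wrist_force'])
c=cam('wrist'); P=cloud(c);z=P[...,2];I=c['img'].astype(int)
m=(I[...,0]>110);m[:220]=0;m[390:]=0;m[:,:270]=0;m[:,365:]=0
m&=I[...,0]-I[...,2]>60
for r in ((225,270),(375,390)):
  print(np.nanmedian(P[r[0]:r[1]][m[r[0]:r[1]]],0))
print('deck',np.nanmedian(z[150:200,100:250]))
```

```text
[547.36386788  12.77320347  17.70498691] [-3.14083280e+00 -3.68552162e-05 -3.00303990e+00] [ 1.19485436  0.11496129 -0.13830617]
[517.5843034    7.70847729  19.19960005]
[579.43770765  16.51021845  20.77597608]
deck 22.508108895968547
```

>>> step_arm(
  commands=[
    [[0, 0, 0.001], [0, 0, 0]],
    [[0, 0, 0.002], [0, 0, 0]],
    [[0, 0, 0.002], [0, 0, 0]],
  ],
)

```text
t: 10.78
position: [547.3, 12.8, 15.6]
orientation: [-3.141, -0.0, -3.003]
wrist_force: [-0.0, -0.1, -0.5]
finger_gap: 0.34
```

>>> step_arm(
  commands=[
    [[0, 0, 0], [0, 0, 0]],
    [[0, 0, 0], [0, 0, 0]],
    [[0, 0, 0], [0, 0, 0]],
    [[0, 0, 0], [0, 0, 0]],
  ],
  claw=0.042,
)

```text
t: 11.28
position: [547.3, 12.8, 15.7]
orientation: [-3.141, -0.0, -3.003]
wrist_force: [0.5, 0.1, 0.0]
finger_gap: 0.493
```

>>> step_arm(
  commands=[
    [[0, 0, -0.01], [0, 0, 0]],
    [[0, 0, -0.04], [0, 0, 0]],
    [[0, 0, -0.1], [0, 0, 0]],
    [[0.03, 0, -0.15], [0, 0, 0]],
    [[0.06, 0, -0.15], [0, 0, 0]],
  ],
)

```text
t: 11.9
position: [490.2, 4.6, 170.1]
orientation: [-3.141, 0.009, -3.003]
wrist_force: [0.5, -0.1, -0.3]
finger_gap: 0.491
```

Run:
```python
from h import *
s=arm.observe();print(s['position'],s['orientation'],s['wrist_force'],s['finger_gap'])
c=cam('wrist','w5.png'); P=cloud(c);z=P[...,2];I=c['img'].astype(int)
m=(I[...,0]-I[...,2]>60)&(abs(P[...,0]-549)<60)&(abs(P[...,1]-14)<30)
v,u=np.nonzero(m);r=cv2.minAreaRect(P[m][:,:2].astype(np.float32));print(r,u.min(),u.max(),v.min(),v.max(),np.percentile(z[m],[5,25,50,75,95]))
print('deck',np.nanmedian(z[abs(z-22.4)<4]))
go([601,182.4,120],2*np.pi-.125-np.pi)
```

```text
[490.18116292   4.63434803 170.14287848] [-3.14119487  0.00865429 -3.00340869] [ 0.50637516 -0.07794612 -0.32355658] 0.4907207597123695
((546.0460815429688, 12.10208797454834), (85.97975158691406, 27.420122146606445), 8.157246589660645) 301 333 236 323 [12.54350891 14.71663904 16.46721395 17.9436457  19.19513377]
deck 22.238715574385424
at [484.3   3.6 167.7] [-3.142e+00  1.000e-03 -3.004e+00] gap 0.492 F [-4.9 -1.  -1.7] t 11.95
shift [-0.14, 0.1611, 0.0478] turn [0.0, 0.001, 0.262] rows 3.500252459731733 1.4104828129351845
```

Run:
```python
from h import *
c=cam('wrist','w5.png'); P=cloud(c);z=P[...,2];I=c['img'].astype(int)
m=(I[...,0]-I[...,2]>60)&(abs(P[...,0]-549)<60)&(abs(P[...,1]-14)<30)
v,u=np.nonzero(m);print(cv2.minAreaRect(P[m][:,:2].astype(np.float32)),u.min(),u.max(),v.min(),v.max())
for lo,hi in ((490,530),(570,610)):
  k=m&(P[...,0]>lo)&(P[...,0]<hi); print(k.sum(),np.percentile(z[k],[10,50,90]))
cv2.imwrite('pics/w5c.png',cv2.resize(c['img'][150:400,180:480],None,fx=2.4,fy=2.4)[:,:,::-1])
# cover
dk=(I.sum(2)<200)&(P[...,1]>120)&(P[...,0]<700)&(P[...,0]>500)&(z<8);v,u=np.nonzero(dk);print('cover',dk.sum(),u.min(),u.max(),v.min(),v.max(),cv2.minAreaRect(P[dk][:,:2].astype(np.float32)))
```

```text
((549.9627685546875, 12.572190284729004), (84.10061645507812, 27.725353240966797), 8.006433486938477) 301 334 247 334
749 [13.28115123 16.63597591 18.99180106]
393 [14.12601247 17.22331242 19.00413425]
cover 551 441 601 280 375 ((578.915771484375, 207.9261474609375), (119.26162719726562, 92.74193572998047), 81.46903991699219)
```

View pics/w5c.png

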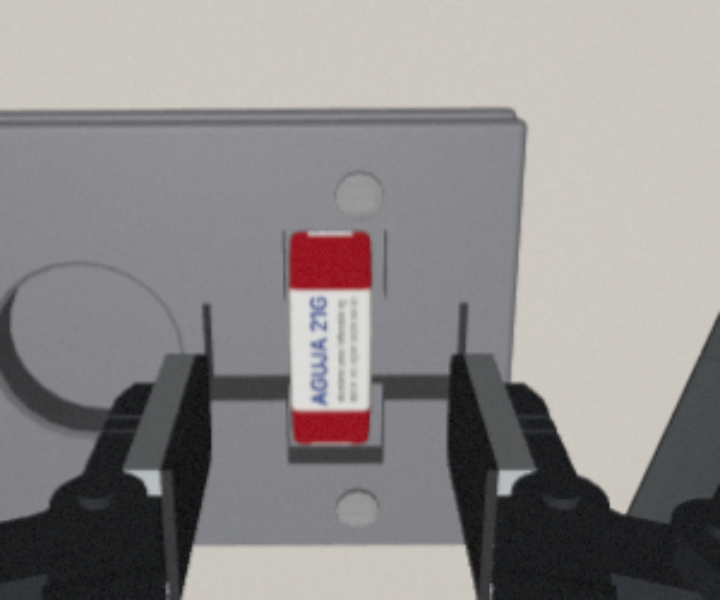

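The packet sits flat in the pocket: both ends read the same height, below the deck, and the pose agrees with the pocket's. Cover next.

```bash
python3 -c "
from h import *
go([545,186,200],3.015)"
```

```text
at [485.4   3.9 167. ] [-3.141  0.    -3.004] gap 0.492 F [ 0.5 -0.6  0.3] t 12.0
shift [-0.084, 0.1722, -0.033] turn [-0.0, 0.0, 0.264] rows 3.110419710911756 1.420614729842366
```

>>> step_arm(
  commands=[
    [[-0.02, 0.045, -0.033], [0, 0, 0.13]],
    [[-0.045, 0.09, -0.033], [0, 0, 0.264]],
    [[-0.065, 0.135, -0.033], [0, 0, 0.264]],
    [[-0.084, 0.172, -0.033], [0, 0, 0.264]],
    [[-0.084, 0.172, -0.033], [0, 0, 0.264]],
  ],
  claw=0.045,
)

```text
t: 12.62
position: [547.8, 191.1, 198.4]
orientation: [3.141, 0.0, 3.022]
wrist_force: [-0.3, -1.7, -0.3]
finger_gap: 0.53
```

>>> step_arm(
  commands=[
    [[0, 0, 0], [0, 0, 0]],
    [[0, 0, 0], [0, 0, 0]],
  ],
)

```text
t: 12.88
position: [547.3, 184.9, 198.6]
orientation: [-3.14, -0.0, 3.014]
wrist_force: [0.4, 0.6, 0.1]
finger_gap: 0.532
```

Run:
```python
from h import *
c=cam('wrist','w6.png'); P=cloud(c);z=P[...,2];I=c['img'].astype(int)
np.savez('w6.npz',P=P,I=c['img'])
s=arm.observe();print(s['position'],s['orientation'])
near=(abs(P[...,0]-600)<60)&(abs(P[...,1]-182)<40)
b=near&(z>23)&(z<36);n,l,st,ce=cv2.connectedComponentsWithStats(b.astype(np.uint8));k=1+np.argmax(st[1:,4]);q=P[l==k]
print('block',st[k],cv2.minAreaRect(q[:,:2].astype(np.float32)),np.median(q,0))
dk=(I.sum(2)<230)&(abs(P[...,0]-600)<90)&(abs(P[...,1]-182)<60)&(z<10);n,l,st,ce=cv2.connectedComponentsWithStats(dk.astype(np.uint8));k=1+np.argmax(st[1:,4]);q=P[l==k]
print('plate',st[k],cv2.minAreaRect(q[:,:2].astype(np.float32)),np.median(q,0))
```

```text
[547.36578772 185.04499404 198.66782294] [-3.14041748e+00  1.15413269e-04  3.01401689e+00]
block [314 249  16  43 640] ((600.9886474609375, 181.66229248046875), (13.753949165344238, 39.803955078125), 82.77253723144531) [600.0295552  181.79734151  27.95307296]
plate [ 285  186   78  143 9009] ((601.7724609375, 182.0277557373047), (70.1310806274414, 147.38165283203125), 81.9450454711914) [591.08044463 182.09193671   1.36248779]
```

View pics/w6.png

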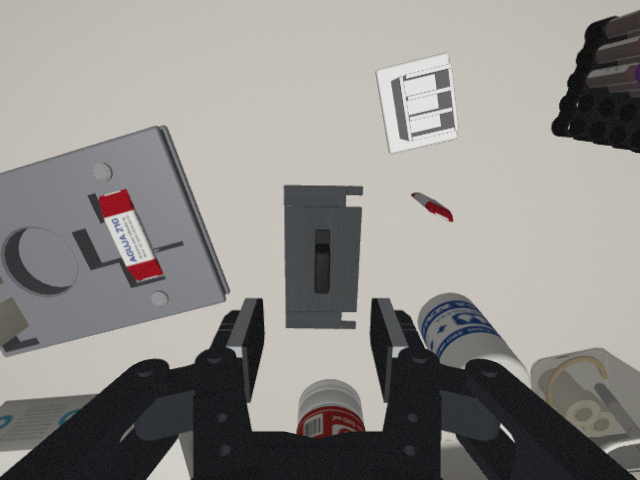

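```bash
python3 -c "
from h import *
go([601,181.7,11],3.0075)"
```

```text
at [547.4 185.  198.7] [-3.14   0.     3.014] gap 0.527 F [-0.6  0.   0.4] t 12.93
shift [-0.0536, 0.0037, 0.1877] turn [-0.001, 0.0, 0.007] rows 3.123363498897777 0.03560719688318278
```

>>> step_arm(
  commands=[
    [[-0.03, 0.0037, 0.05], [0, 0, 0.007]],
    [[-0.0536, 0.0037, 0.1], [0, 0, 0.007]],
    [[-0.0536, 0.0037, 0.14], [0, 0, 0.007]],
    [[-0.0536, 0.0037, 0.17], [0, 0, 0.007]],
    [[-0.0536, 0.0037, 0.185], [0, 0, 0.007]],
  ],
)

```text
t: 13.55
position: [600.2, 182.1, 12.0]
orientation: [-3.139, -0.002, 3.008]
wrist_force: [0.5, 0.2, 0.3]
finger_gap: 0.531
```

>>> step_arm(
  commands=[
    [[0, 0, 0.0027], [0, 0, 0]],
    [[0, 0, 0.0027], [0, 0, 0]],
    [[0, 0, 0.0027], [0, 0, 0]],
  ],
)

```text
t: 13.92
position: [601.9, 183.7, 12.3]
orientation: [3.141, 0.002, 3.009]
wrist_force: [0.8, -0.0, 0.3]
finger_gap: 0.528
```

>>> step_arm(
  commands=[
    [[0, 0, 0], [0, 0, 0]],
    [[0, 0, 0], [0, 0, 0]],
    [[0, 0, 0], [0, 0, 0]],
    [[0, 0, 0], [0, 0, 0]],
    [[0, 0, 0], [0, 0, 0]],
  ],
  claw=0.004,
  squeeze=50,
)

```text
t: 14.55
position: [601.5, 183.5, 11.6]
orientation: [-3.141, 0.001, 3.009]
wrist_force: [-1.5, -0.6, 5.6]
finger_gap: 0.15
```

>>> step_arm(
  commands=[
    [[0, 0, -0.01], [0, 0, 0]],
    [[0, 0, -0.04], [0, 0, 0]],
    [[0, 0, -0.07], [0, 0, 0]],
    [[0, 0, -0.08], [0, 0, 0]],
    [[0, 0, -0.08], [0, 0, 0]],
  ],
)

```text
t: 15.18
position: [601.1, 183.5, 91.1]
orientation: [-3.141, 0.001, 3.009]
wrist_force: [0.5, -0.6, -3.4]
finger_gap: 0.148
```

Run:
```python
from h import *
s=arm.observe();print(s['position'],s['orientation'],s['wrist_force'],s['wrist_torque'])
c=cam('wrist'); P=cloud(c);z=P[...,2];I=c['img'].astype(int)
dk=(I.sum(2)<230)&(abs(P[...,0]-600)<90)&(abs(P[...,1]-182)<45)&(abs(z-83)<12);dk[:,:275]=0;dk[:,375:]=0
for lo,hi in ((520,545),(545,570),(570,600),(600,680)):
  k=dk&(P[...,0]>lo)&(P[...,0]<hi);print(lo,k.sum(),np.median(P[k],0) if k.any() else '')
n,l,st,ce=cv2.connectedComponentsWithStats(dk.astype(np.uint8));k=1+np.argmax(st[1:,4]);print(st[k],cv2.minAreaRect(P[l==k][:,:2].astype(np.float32)))
```

```text
[601.07329301 183.54791411  91.13148492] [-3.14130793e+00  7.43978421e-04  3.00921715e+00] [ 0.53813699 -0.56275187 -3.44926076] [ 0.0618561  -0.00040051 -0.01655777]
520 19 [535.50362014 212.69880403  80.54756379]
545 300 [549.72738981 187.33093512  81.16634631]
570 1332 [578.64958593 186.18737334  83.61897636]
600 128 [655.27343944 171.59541442  80.86909184]
[ 299  234   36   50 1443] ((579.8407592773438, 185.3397979736328), (15.444636344909668, 22.77956199645996), 84.45536041259766)
```

```bash
python3 -c "
from h import *
go([555.6,-28,91],3.2866)"
```

```text
at [600.5 183.4  90.3] [-3.141e+00 -1.000e-03  3.009e+00] gap 0.151 F [ 0.6  0.2 -1.2] t 15.22
shift [0.0166, -0.2155, -0.0005] turn [-0.001, -0.001, -0.277] rows 3.457603644700664 1.4908617721629052
```

>>> step_arm(
  commands=[
    [[0.004, -0.045, -0.005], [0, 0, -0.07]],
    [[0.008, -0.09, -0.005], [0, 0, -0.14]],
    [[0.012, -0.135, -0.005], [0, 0, -0.21]],
    [[0.0155, -0.18, -0.002], [0, 0, -0.277]],
    [[0.0166, -0.2155, 0], [0, 0, -0.277]],
  ],
)

```text
t: 15.85
position: [554.3, -30.2, 89.5]
orientation: [-3.141, -0.003, -2.998]
wrist_force: [0.8, -0.3, -1.5]
finger_gap: 0.152
```

>>> step_arm(
  commands=[
    [[0, 0, 0.01], [0, 0, 0]],
    [[0, 0, 0.022], [0, 0, 0]],
    [[0, 0, 0.032], [0, 0, 0]],
    [[0, 0, 0.032], [0, 0, 0]],
    [[0, 0, 0.032], [0, 0, 0]],
  ],
)

```text
t: 16.48
position: [556.3, -27.4, 59.0]
orientation: [-3.141, 0.0, -2.996]
wrist_force: [0.0, -0.3, -2.5]
finger_gap: 0.148
```

Run:
```python
from h import *
c=cam('wrist','w7.png'); P=cloud(c)
np.savez('w7.npz',P=P,I=c['img'])
s=arm.observe();print(s['position'],s['orientation'],s['wrist_force'])
```

```text
[556.46182848 -27.59202113  59.28230709] [-3.14082972e+00  5.38056990e-04 -2.99641806e+00] [ 0.46014224  0.36811333 -1.39042908]
```

View pics/w7.png

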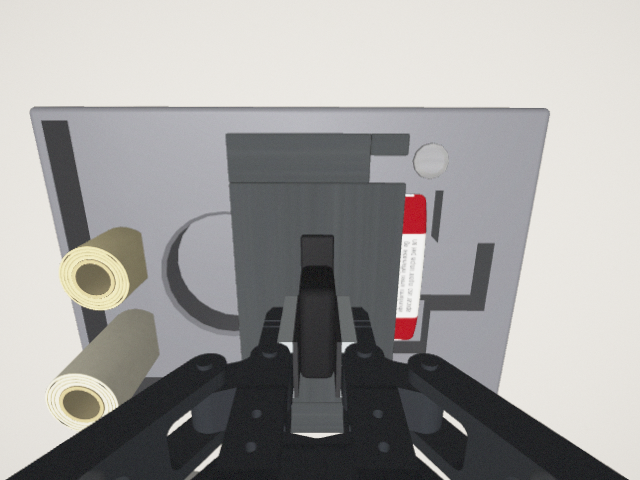

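In view: the cover held level, its front slot opening at columns 371–407, rows 155–183, the front stud head at (431,161), and the packet in its pocket. I'll compare slot and stud.

Run:
```python
from h import *
d=np.load('w7.npz');P=d['P'];z=P[...,2];I=d['I'].astype(int)
a=np.radians(8.3);Rm=np.array([[np.cos(a),np.sin(a)],[-np.sin(a),np.cos(a)]])
O=np.array([554.9,-23.8])
T=lambda q:(np.asarray(q)[...,:2]-O)@Rm.T
for u in (380,390,400):
    zc=z[125:195,u]; g=np.nonzero(zc>38)[0]+125
    j=np.nonzero(np.diff(g)>1)[0]
    print(u,[(int(g[0]),T(P[g[0],u]).round(1),z[g[0],u].round(1))]+[(int(g[i]),T(P[g[i],u]).round(1),int(g[i+1]),T(P[g[i+1],u]).round(1)) for i in j])
for v in (140,146,168,200,230):
    g=np.nonzero(z[v,200:420]>38)[0]+200; print(v,g[0],T(P[v,g[0]]).round(1),g[-1],T(P[v,g[-1]]).round(1),np.median(z[v,g]).round(1))
m=np.zeros(z.shape,bool);m[140:182,410:452]=(z[140:182,410:452]>28)&(z[140:182,410:452]<38);q=P[m];q=q[abs(q[:,2]-np.median(q[:,2]))<2]
print('stud tray',T(q.mean(0)),T(np.array(cv2.minEnclosingCircle(q[:,:2].astype(np.float32))[0])),np.median(q[:,2]))
```

```text
380 [(133, array([-72.4,  20. ]), np.float64(47.9)), (154, array([-64.3,  20.5]), 182, array([-53.2,  21. ]))]
390 [(133, array([-72.4,  23.7]), np.float64(48.6)), (154, array([-64.3,  24.6]), 182, array([-53.1,  25.2]))]
400 [(133, array([-72.4,  27.6]), np.float64(48.7)), (154, array([-64.5,  28.1]), 182, array([-53. ,  29.5]))]
140 226 [-69.7 -40. ] 408 [-69.8  31.2] 48.9
146 226 [-67.4 -40.2] 408 [-67.5  31.1] 48.9
168 228 [-58.9 -40.1] 369 [-59.1  16. ] 48.9
200 230 [-45.8 -40.2] 404 [-45.8  31.3] 48.9
230 232 [-33.1 -40.2] 402 [-32.7  31.6] 48.8
stud tray [-60.18074136  45.52496587] [-60.00936302  45.88533386] 31.970911147606614
```

>>> step_arm(
  commands=[
    [[0.0013, 0, 0.008], [0, 0, 0]],
    [[0.0013, 0, 0.015], [0, 0, 0]],
    [[0.0013, 0, 0.02], [0, 0, 0]],
    [[0.0013, 0, 0.022], [0, 0, 0]],
    [[0.0013, 0, 0.022], [0, 0, 0]],
  ],
)

```text
t: 17.15
position: [554.8, -28.2, 36.9]
orientation: [-3.141, -0.0, -2.997]
wrist_force: [-0.1, -0.8, -1.5]
finger_gap: 0.148
```

>>> step_arm(
  commands=[
    [[0, 0, 0.001], [0, 0, 0]],
    [[0, 0, 0.001], [0, 0, 0]],
    [[0, 0, 0.001], [0, 0, 0]],
  ],
)

```text
t: 17.52
position: [554.9, -28.2, 36.1]
orientation: [-3.141, 0.0, -2.997]
wrist_force: [0.1, -0.9, -2.0]
finger_gap: 0.153
```

```bash
cat > chk.py <<'E'
from h import *
s=arm.observe();print(s['position'],s['orientation'],s['wrist_force'],s['finger_gap'],s['t'])
c=cam('wrist'); P=cloud(c);z=P[...,2];I=c['img'].astype(int)
a=np.radians(8.3);Rm=np.array([[np.cos(a),np.sin(a)],[-np.sin(a),np.cos(a)]])
O=np.array([554.9,-23.8])
T3=P.copy();T3[...,:2]=(P[...,:2]-O)@Rm.T
dark=(I.sum(2)<260)
m=(abs(T3[...,0]+30)<12)&(abs(T3[...,1])<70)&dark&(abs(z-25)<8);print('plate mid y range',np.percentile(T3[m][:,1],[0.5,99.5]),np.median(z[m]))
m=(abs(T3[...,0]+69)<2)&(abs(T3[...,1])<70)&dark&(abs(z-25)<8);print('prong y',np.percentile(T3[m][:,1],[0.5,99.5]) if m.any() else None,np.median(z[m]))
m=(T3[...,0]<-40)&(abs(T3[...,1])<15)&dark&(abs(z-25)<8);print('front x',np.percentile(T3[m][:,0],.5))
m=(abs(T3[...,0]+60)<12)&(abs(T3[...,1]-46)<12)&(z>29)&(z<37);print('stud',T3[m].mean(0))
E
python3 chk.py
```

```text
[554.88444746 -28.19629552  36.12227853] [-3.14084488e+00  1.42990556e-04 -2.99707229e+00] [ 0.13430747 -0.8943412  -2.00920118] 0.1529849606826216 17.525
plate mid y range [-12.44182276  55.92948715] 27.553200970347945
prong y [15.61287615 30.55730777] 25.628673917051387
front x -73.55536672517945
stud [-60.23073489  45.33296085  31.82492527]
```

>>> step_arm(
  commands=[
    [[0, 0.005, 0], [0, 0, 0]],
    [[0, 0.01, 0], [0, 0, 0]],
    [[0, 0.015, 0], [0, 0, 0]],
    [[0, 0.019, 0], [0, 0, 0]],
    [[0, 0.019, 0], [0, 0, 0]],
  ],
)

```text
t: 18.2
position: [552.0, -8.8, 36.0]
orientation: [-3.141, -0.0, -2.996]
wrist_force: [0.6, 0.5, -1.4]
finger_gap: 0.151
```

```bash
python3 chk.py
```

```text
[552.02335913  -8.816357    35.98579211] [-3.14100520e+00 -9.75671246e-05 -2.99618849e+00] [ 0.56025836  0.49458052 -1.37709842] 0.15114190811943168 18.2
plate mid y range [ 7.01658686 55.77730181] 28.147520165982343
prong y [35.0958015 49.8581489] 25.604966275714162
front x -73.55108167631545
stud [-60.24907021  45.59733571  31.83904248]
```

>>> step_arm(
  commands=[
    [[0, 0.003, 0], [0, 0, 0]],
    [[0, 0.006, 0], [0, 0, 0]],
    [[0, 0.006, 0], [0, 0, 0]],
  ],
)

```text
t: 18.62
position: [551.2, -3.1, 36.0]
orientation: [-3.141, -0.0, -2.997]
wrist_force: [-0.8, -0.4, -1.7]
finger_gap: 0.147
```

>>> step_arm(
  commands=[
    [[0, 0.001, 0], [0, 0, 0]],
    [[0, 0.001, 0], [0, 0, 0]],
  ],
)

```text
t: 18.88
position: [551.0, -2.4, 36.0]
orientation: [-3.141, -0.0, -2.997]
wrist_force: [-0.5, 0.4, -1.9]
finger_gap: 0.147
```

>>> step_arm(
  commands=[
    [[0, 0.001, 0], [0, 0, 0]],
    [[0, 0.001, 0], [0, 0, 0]],
  ],
)

```text
t: 19.12
position: [550.9, -1.4, 36.0]
orientation: [-3.141, -0.0, -2.997]
wrist_force: [-0.4, -0.9, -1.9]
finger_gap: 0.143
```

```bash
python3 chk.py
```

```text
[550.89748903  -1.37665548  36.00446018] [-3.14091952e+00 -6.47710044e-05 -2.99695228e+00] [-0.42315653 -0.88423401 -1.94694119] 0.14317440484760394 19.125
plate mid y range [14.47071734 56.35671697] 28.27371201701189
prong y [42.57391329 57.32794264] 25.68016403322906
front x -73.5744734888807
stud [-60.27071776  45.73458798  31.84600935]
```

>>> step_arm(
  commands=[
    [[0, 0.001, 0], [0, 0, 0]],
    [[0, 0.001, 0], [0, 0, 0]],
  ],
)

```text
t: 19.42
position: [550.8, -1.0, 36.0]
orientation: [-3.14, 0.0, -2.997]
wrist_force: [-0.0, -2.1, -1.5]
finger_gap: 0.15
```

>>> step_arm(
  commands=[
    [[0, 0.001, 0], [0, 0, 0]],
    [[0, 0.001, 0], [0, 0, 0]],
  ],
)

```text
t: 19.68
position: [550.8, -0.8, 36.1]
orientation: [-3.139, 0.0, -2.998]
wrist_force: [-0.1, -4.8, -1.6]
finger_gap: 0.151
```

```bash
python3 chk.py
```

```text
[550.79682439  -0.84179765  36.05629495] [-3.13945720e+00  1.28815498e-04 -2.99801824e+00] [-0.07501475 -4.77817765 -1.64102031] 0.15116804815313178 19.675
plate mid y range [15.09184112 55.01889752] 28.333616518739376
prong y [43.24676068 47.11171885] 25.42415664604185
front x -73.63361094888089
stud [-60.26178873  45.724739    31.89542267]
```

>>> step_arm(
  commands=[
    [[0, 0.001, 0], [0, 0, 0]],
    [[0, 0.001, 0], [0, 0, 0]],
  ],
)

```text
t: 19.98
position: [550.8, -0.7, 36.1]
orientation: [-3.139, 0.0, -2.999]
wrist_force: [1.5, -6.8, -2.0]
finger_gap: 0.156
```

>>> step_arm(
  commands=[
    [[0, 0, 0.001], [0, 0, 0]],
    [[0, 0, 0.001], [0, 0, 0]],
  ],
)

```text
t: 20.23
position: [550.9, -0.8, 35.6]
orientation: [-3.139, 0.0, -2.999]
wrist_force: [-0.3, -7.0, 3.2]
finger_gap: 0.152
```

>>> step_arm(
  commands=[
    [[0, -0.001, 0], [0, 0, 0]],
    [[0, -0.002, 0], [0, 0, 0]],
    [[0, -0.002, 0], [0, 0, 0]],
    [[0, -0.002, 0], [0, 0, 0]],
  ],
  claw=0.04,
)

```text
t: 20.72
position: [550.8, -0.1, 35.0]
orientation: [-3.141, -0.0, -2.997]
wrist_force: [0.3, -0.3, -0.5]
finger_gap: 0.471
```

>>> step_arm(
  commands=[
    [[0, 0, -0.02], [0, 0, 0]],
    [[0, 0, -0.06], [0, 0, 0]],
    [[0.04, 0, -0.12], [0, 0, 0]],
    [[0.09, 0, -0.165], [0, 0, 0]],
    [[0.1, 0, -0.165], [0, 0, 0]],
  ],
)

```text
t: 21.35
position: [451.1, -15.0, 202.5]
orientation: [-3.141, 0.004, -2.997]
wrist_force: [0.5, 0.1, -0.4]
finger_gap: 0.47
```

>>> step_arm(
  commands=[
    [[0, 0, 0], [0, 0, 0]],
    [[0, 0, 0], [0, 0, 0]],
  ],
)

```text
t: 21.6
position: [452.4, -14.4, 199.8]
orientation: [-3.141, 0.0, -2.997]
wrist_force: [0.8, 0.4, -0.5]
finger_gap: 0.47
```

Run:
```python
from h import *
c=cam('wrist'); P=cloud(c);z=P[...,2];I=c['img'].astype(int)
print(arm.observe()['position'])
a=np.radians(8.3);Rm=np.array([[np.cos(a),np.sin(a)],[-np.sin(a),np.cos(a)]])
T3=P.copy();T3[...,:2]=(P[...,:2]-np.array([554.9,-23.8]))@Rm.T
b=(abs(T3[...,0])<30)&(abs(T3[...,1]-20)<25)&(z>45)&(z<56);n,l,st,ce=cv2.connectedComponentsWithStats(b.astype(np.uint8));k=1+np.argmax(st[1:,4]);q=T3[l==k];print('block',cv2.minAreaRect(q[:,:2].astype(np.float32)))
for x0 in (-60,60):
  m=(abs(T3[...,0]-x0)<12)&(abs(T3[...,1]-46)<12)&(z>29)&(z<37);print('stud',m.sum(),T3[m].mean(0))
cv2.imwrite('pics/w8.png',cv2.resize(c['img'][130:430,120:480],None,fx=2,fy=2)[:,:,::-1])
m=(abs(T3[...,1])<90)&(abs(T3[...,0])<85)&(abs(z-25.3)<1.2)&(I.sum(2)<260);print('plate z',np.median(z[m]),cv2.minAreaRect(T3[m][:,:2].astype(np.float32)))
```

```text
[452.36036508 -14.46232622 199.4847815 ]
block ((-1.2206554412841797, 22.200448989868164), (13.4873685836792, 39.68568801879883), 89.87271118164062)
stud 233 [-60.92491716  45.9210819   31.70583922]
stud 173 [58.42022113 45.74234848 31.59823091]
plate z 25.303253807363603 ((-0.8150558471679688, 22.43512725830078), (71.38987731933594, 147.95103454589844), 89.95572662353516)
```

View pics/w8.png

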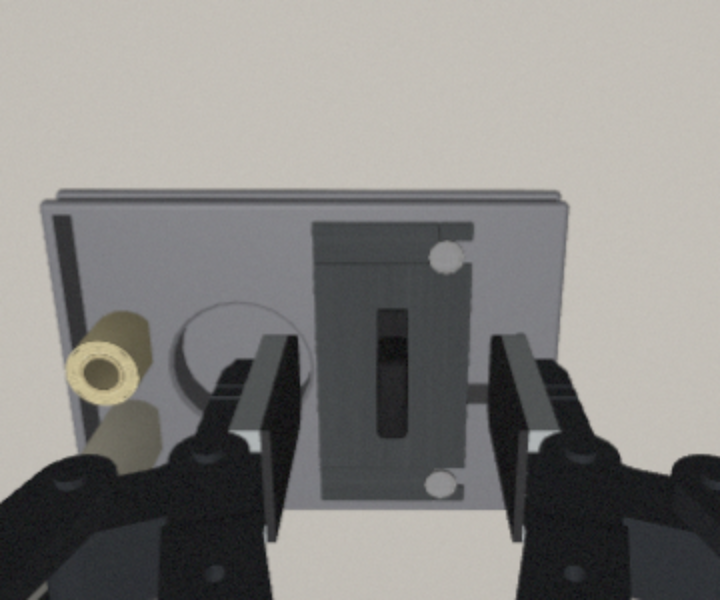

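The cover is home and square to the tray: block at tray (-1, 22), and both studs at their slot ends. Now the bottle.

```bash
python3 -c "
from h import *
go([465,-305,270],3.15)"
```

```text
at [452.4 -14.5 199.5] [-3.141e+00 -1.000e-03 -2.997e+00] gap 0.469 F [-0.3  0.2 -1.3] t 21.65
shift [0.0295, -0.2894, -0.0703] turn [-0.001, -0.0, 0.137] rows 4.787832479462584 0.7344705288474747
```

>>> step_arm(
  commands=[
    [[0.005, -0.045, -0.03], [0, 0, 0.07]],
    [[0.01, -0.1, -0.06], [0, 0, 0.137]],
    [[0.016, -0.155, -0.07], [0, 0, 0.137]],
    [[0.021, -0.21, -0.07], [0, 0, 0.137]],
    [[0.026, -0.26, -0.07], [0, 0, 0.137]],
  ],
  claw=0.055,
)

```text
t: 22.28
position: [464.1, -277.8, 269.5]
orientation: [-3.14, -0.001, -3.134]
wrist_force: [0.4, -0.3, 0.6]
finger_gap: 0.645
```

>>> step_arm(
  commands=[
    [[0.003, -0.029, 0], [0, 0, 0]],
    [[0.003, -0.029, 0], [0, 0, 0]],
    [[0.003, -0.029, 0], [0, 0, 0]],
    [[0.003, -0.029, 0], [0, 0, 0]],
  ],
)

```text
t: 22.78
position: [461.3, -303.4, 269.8]
orientation: [-3.142, -0.001, -3.132]
wrist_force: [0.2, 0.4, -0.0]
finger_gap: 0.641
```

```bash
cat > bot.py <<'E'
from h import *
from scipy.optimize import least_squares
s=arm.observe();print(s['position'],s['orientation'],s['wrist_force'],s['finger_gap'])
c=cam('wrist','w9.png'); P=cloud(c);z=P[...,2];I=c['img'].astype(int)
m=(abs(P[...,0]-525)<60)&(abs(P[...,1]+310)<60)&(z>8)&(z<150);m[:,:225]=0;m[:,410:]=0
v,u=np.nonzero(m);print(m.sum(),u.min(),u.max(),v.min(),v.max(),'zmax',np.percentile(z[m],99))
q=P[m];print('near tops',np.percentile(q[:,2],[50,90,95,99]))
k=q[q[:,2]>137];
if len(k)>20: print('cap top',len(k),cv2.minEnclosingCircle(k[:,:2].astype(np.float32)),np.median(k,0))
k=q[(q[:,2]>15)&(q[:,2]<85)];r=least_squares(lambda p:np.hypot(k[:,0]-p[0],k[:,1]-p[1])-30,[525,-310],loss='soft_l1');print('body',len(k),r.x,np.abs(r.fun).mean())
E
python3 bot.py
```

```text
[ 461.33049435 -303.37823561  269.80033709] [-3.14154955e+00 -5.08406088e-04 -3.13180405e+00] [ 0.22259711  0.37875672 -0.0064365 ] 0.6405219952211142
4604 273 334 228 326 zmax 141.57402816100995
near tops [101.15542106 140.51099893 140.9153018  141.57402816]
cap top 1092 ((530.2305297851562, -315.41943359375), 16.285484313964844) [ 529.28494047 -315.26954046  140.38454409]
body 1159 [ 531.12338188 -315.4817889 ] 0.20267592021521705
```

```bash
python3 -c "
from h import *
go([530.5,-315,126],3.15)"
```

```text
at [ 461.3 -303.5  270. ] [-3.141 -0.    -3.132] gap 0.644 F [-0.2 -0.1 -0.5] t 22.82
shift [-0.0691, -0.0121, 0.144] turn [-0.0, -0.0, 0.001] rows 2.5630342794572876 0.006959007511223102
```

>>> step_arm(
  commands=[
    [[-0.04, -0.007, 0.03], [0, 0, 0]],
    [[-0.0691, -0.0121, 0.06], [0, 0, 0]],
    [[-0.0691, -0.0121, 0.1], [0, 0, 0]],
    [[-0.0691, -0.0121, 0.13], [0, 0, 0]],
    [[-0.0691, -0.0121, 0.144], [0, 0, 0]],
  ],
)

```text
t: 23.45
position: [529.5, -315.1, 124.5]
orientation: [3.141, -0.002, -3.133]
wrist_force: [-1.2, 0.1, 0.0]
finger_gap: 0.646
```

>>> step_arm(
  commands=[
    [[0, 0, 0], [0, 0, 0]],
    [[0, 0, 0], [0, 0, 0]],
    [[0, 0, 0], [0, 0, 0]],
  ],
)

```text
t: 23.82
position: [530.7, -316.9, 127.6]
orientation: [-3.14, 0.002, -3.134]
wrist_force: [1.1, -0.2, -0.3]
finger_gap: 0.646
```

>>> step_arm(
  commands=[
    [[0, 0, 0], [0, 0, 0]],
    [[0, 0, 0], [0, 0, 0]],
    [[0, 0, 0], [0, 0, 0]],
    [[0, 0, 0], [0, 0, 0]],
    [[0, 0, 0], [0, 0, 0]],
  ],
  claw=0.02,
  squeeze=60,
)

```text
t: 24.45
position: [530.7, -316.5, 127.2]
orientation: [-3.141, 0.002, -3.134]
wrist_force: [-0.7, 1.2, 5.8]
finger_gap: 0.363
```

>>> step_arm(
  commands=[
    [[0, 0, -0.003], [0, 0, 0]],
    [[0, 0, -0.01], [0, 0, 0]],
    [[0, 0, -0.01], [0, 0, 0]],
    [[0, 0, -0.01], [0, 0, 0]],
  ],
)

```text
t: 24.95
position: [529.8, -316.4, 136.1]
orientation: [-3.141, -0.0, -3.134]
wrist_force: [0.5, -0.1, -2.6]
finger_gap: 0.36
```

```bash
python3 -c "
from h import *
s=arm.observe();print(s['position'],s['orientation'],s['wrist_force'],s['wrist_torque'])"
```

```text
[ 529.79024115 -316.37502268  136.08816651] [-3.14100534e+00 -2.40830227e-04 -3.13407124e+00] [ 0.52163269 -0.13620785 -2.59254522] [-0.00889922 -0.00485908  0.01831917]
```

>>> step_arm(
  commands=[
    [[0, 0, -0.01], [0, 0, 0]],
    [[0, 0, -0.03], [0, 0, 0]],
    [[0, 0, -0.05], [0, 0, 0]],
    [[0, 0, -0.07], [0, 0, 0]],
    [[0, 0, -0.08], [0, 0, 0]],
  ],
)

```text
t: 25.58
position: [530.4, -316.8, 217.9]
orientation: [-3.14, 0.002, -3.134]
wrist_force: [-0.0, 0.2, -2.2]
finger_gap: 0.359
```

>>> step_arm(
  commands=[
    [[-0.002, 0.01, 0], [0, 0, 0]],
    [[-0.005, 0.035, 0], [0, 0, 0]],
    [[-0.008, 0.065, 0], [0, 0, 0]],
    [[-0.012, 0.095, 0], [0, 0, 0]],
    [[-0.016, 0.125, 0], [0, 0, 0]],
  ],
)

```text
t: 26.2
position: [544.5, -189.1, 215.1]
orientation: [3.142, -0.002, -3.133]
wrist_force: [0.8, -0.9, -2.7]
finger_gap: 0.355
```

>>> step_arm(
  commands=[
    [[-0.004, 0.03, 0], [0, 0, 0]],
    [[-0.008, 0.06, 0], [0, 0, 0]],
    [[-0.011, 0.09, 0], [0, 0, 0]],
    [[-0.014, 0.11, 0], [0, 0, 0]],
    [[-0.016, 0.118, 0], [0, 0, 0]],
  ],
)

```text
t: 26.82
position: [559.6, -70.8, 215.1]
orientation: [-3.142, -0.002, -3.131]
wrist_force: [-0.1, 0.0, -1.3]
finger_gap: 0.356
```

```bash
python3 -c "
from h import *
go([562,-72.7,175],3.1495)"
```

```text
at [559.6 -70.8 215.1] [-3.142e+00 -2.000e-03 -3.131e+00] gap 0.356 F [-0.1  0.  -1.3] t 26.82
shift [-0.0024, -0.0019, 0.0401] turn [-0.0, -0.002, 0.002] rows 0.6441183731330691 0.01587520340789053
```

>>> step_arm(
  commands=[
    [[-0.001, -0.001, 0.01], [0, 0, 0]],
    [[-0.0024, -0.0015, 0.025], [0, 0, 0]],
    [[-0.0024, -0.0015, 0.04], [0, 0, 0]],
    [[-0.0024, -0.0015, 0.04], [0, 0, 0]],
    [[-0.0024, -0.0015, 0.04], [0, 0, 0]],
  ],
)

```text
t: 27.45
position: [562.6, -75.0, 176.0]
orientation: [-3.141, -0.0, -3.135]
wrist_force: [-0.2, -0.6, -2.2]
finger_gap: 0.357
```

```bash
cat > bot2.py <<'E'
from h import *
from scipy.optimize import least_squares
s=arm.observe();print(s['position'],s['orientation'],s['wrist_force'])
for n in ('wrist','top','scene'):
    c=cam(n); P=cloud(c);z=P[...,2];I=c['img'].astype(int)
    if n=='wrist': cv2.imwrite('pics/w10.png',c['img'][:,:,::-1])
    else: cv2.imwrite('pics/x_%s.png'%n,c['img'][:,:,::-1])
    near=(abs(P[...,0]-562)<75)&(abs(P[...,1]+73)<75)
    m=near&(np.hypot(P[...,0]-562,P[...,1]+73)<40)&(I[...,0]>I[...,2]+8)
    for lo,hi in ((30,60),(60,85),(85,105),(105,125)):
        k=P[m&(z>lo)&(z<hi)]
        if len(k)>60:
            r=least_squares(lambda p:np.hypot(k[:,0]-p[0],k[:,1]-p[1])-30,[562,-73],loss='soft_l1');print(n,lo,len(k),r.x.round(1),np.abs(r.fun).mean().round(2))
    if n=='wrist':
        w=(z<16)&(z>-1)&(np.hypot(P[...,0]-563,P[...,1]+74)<37);q=P[w]
        if len(q)>50:
            r=np.hypot(q[:,0]-563,q[:,1]+74);print('well pts',len(q))
        np.savez('w10.npz',P=P,I=c['img'])
E
python3 bot2.py
```

```text
[562.57181577 -75.00447293 176.01575921] [-3.14072181e+00 -4.25055725e-05 -3.13455176e+00] [-0.24141032 -0.55224814 -2.16529651]
wrist 30 94 [563.4 -74.1] 0.12
wrist 60 541 [563.5 -74.3] 0.12
wrist 85 559 [563.6 -74.6] 0.12
wrist 105 750 [563.8 -74.8] 0.14
well pts 997
scene 60 188 [561.9 -73.1] 1.48
scene 85 147 [561.9 -73.2] 1.33
scene 105 157 [562.3 -73.8] 1.37
```

View pics/w10.png

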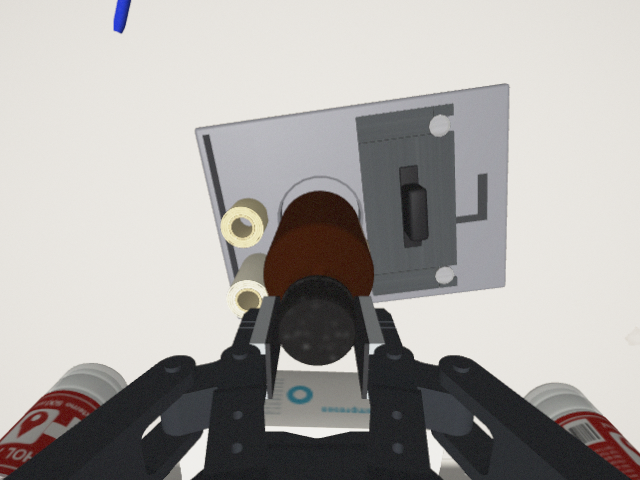

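The bottle hangs upright over the well. The wrist camera puts its body at (563.4,-74.1), and it measured the well at (563.3,-74.1) earlier. Lowering gently.

>>> step_arm(
  commands=[
    [[0, 0, 0.008], [0, 0, 0]],
    [[0, 0, 0.016], [0, 0, 0]],
    [[0, 0, 0.022], [0, 0, 0]],
    [[0, 0, 0.026], [0, 0, 0]],
    [[0, 0, 0.028], [0, 0, 0]],
  ],
)

```text
t: 28.22
position: [562.4, -74.7, 147.7]
orientation: [-3.141, -0.0, -3.134]
wrist_force: [-0.2, 0.8, -1.6]
finger_gap: 0.358
```

>>> step_arm(
  commands=[
    [[0, 0, 0.002], [0, 0, 0]],
    [[0, 0, 0.004], [0, 0, 0]],
    [[0, 0, 0.006], [0, 0, 0]],
    [[0, 0, 0.008], [0, 0, 0]],
    [[0, 0, 0.008], [0, 0, 0]],
  ],
)

```text
t: 28.85
position: [562.4, -74.7, 139.9]
orientation: [-3.141, -0.0, -3.134]
wrist_force: [0.7, -0.3, -3.2]
finger_gap: 0.365
```

>>> step_arm(
  commands=[
    [[0, 0, 0.001], [0, 0, 0]],
    [[0, 0, 0.002], [0, 0, 0]],
    [[0, 0, 0.003], [0, 0, 0]],
    [[0, 0, 0.003], [0, 0, 0]],
  ],
)

```text
t: 29.35
position: [562.4, -74.7, 137.0]
orientation: [-3.141, -0.0, -3.134]
wrist_force: [-1.1, 0.6, -2.8]
finger_gap: 0.359
```

>>> step_arm(
  commands=[
    [[0, 0, 0.001], [0, 0, 0]],
    [[0, 0, 0.002], [0, 0, 0]],
    [[0, 0, 0.003], [0, 0, 0]],
    [[0, 0, 0.003], [0, 0, 0]],
  ],
)

```text
t: 29.85
position: [562.4, -74.7, 134.0]
orientation: [-3.141, -0.0, -3.134]
wrist_force: [0.3, -0.2, -2.3]
finger_gap: 0.359
```

>>> step_arm(
  commands=[
    [[0, 0, 0.001], [0, 0, 0]],
    [[0, 0, 0.001], [0, 0, 0]],
    [[0, 0, 0.001], [0, 0, 0]],
  ],
)

```text
t: 30.22
position: [562.5, -74.7, 133.1]
orientation: [-3.141, 0.0, -3.134]
wrist_force: [0.6, 0.6, -2.2]
finger_gap: 0.357
```

>>> step_arm(
  commands=[
    [[0, 0, 0.001], [0, 0, 0]],
    [[0, 0, 0.001], [0, 0, 0]],
    [[0, 0, 0.001], [0, 0, 0]],
  ],
)

```text
t: 30.6
position: [562.8, -74.7, 132.3]
orientation: [-3.141, 0.001, -3.134]
wrist_force: [1.1, 0.3, 0.2]
finger_gap: 0.359
```

Contact has begun at the expected height of 132. One more small step, then release.

>>> step_arm(
  commands=[
    [[0, 0, 0.0007], [0, 0, 0]],
    [[0, 0, 0.0007], [0, 0, 0]],
    [[0, 0, 0.0007], [0, 0, 0]],
  ],
)

```text
t: 30.98
position: [563.3, -74.7, 132.2]
orientation: [-3.141, 0.002, -3.134]
wrist_force: [-0.6, -0.1, 4.8]
finger_gap: 0.359
```

>>> step_arm(
  commands=[
    [[0, 0, 0], [0, 0, 0]],
    [[0, 0, 0], [0, 0, 0]],
    [[0, 0, 0], [0, 0, 0]],
    [[0, 0, 0], [0, 0, 0]],
  ],
  claw=0.055,
)

```text
t: 31.48
position: [562.4, -74.7, 131.2]
orientation: [-3.141, -0.0, -3.134]
wrist_force: [-0.3, -0.3, -0.4]
finger_gap: 0.644
```

>>> step_arm(
  commands=[
    [[0, 0, -0.015], [0, 0, 0]],
    [[0, 0, -0.05], [0, 0, 0]],
    [[0, 0, -0.1], [0, 0, 0]],
    [[0.04, 0, -0.13], [0, 0, 0]],
    [[0.09, 0, -0.15], [0, 0, 0]],
  ],
)

```text
t: 32.1
position: [472.7, -75.5, 284.0]
orientation: [-3.141, 0.004, -3.134]
wrist_force: [-1.0, -0.7, 1.8]
finger_gap: 0.645
```

>>> step_arm(
  commands=[
    [[0.02, 0, 0], [0, 0, 0]],
    [[0.02, 0, 0], [0, 0, 0]],
    [[0.02, 0, 0], [0, 0, 0]],
  ],
)

```text
t: 32.48
position: [453.3, -75.4, 281.9]
orientation: [-3.141, 0.001, -3.134]
wrist_force: [1.2, -0.2, -1.0]
finger_gap: 0.643
```

Run:
```python
from h import *
from scipy.optimize import least_squares
c=cam('wrist','w11.png'); P=cloud(c);z=P[...,2];I=c['img'].astype(int)
print(arm.observe()['position'])
near=np.hypot(P[...,0]-563,P[...,1]+74)<42
q=P[near];t=q[q[:,2]>138];print('cap top',len(t),np.median(t,0),cv2.minEnclosingCircle(t[:,:2].astype(np.float32)))
for lo,hi in ((28,50),(50,75),(75,95)):
    k=P[near&(z>lo)&(z<hi)];r=least_squares(lambda p:np.hypot(k[:,0]-p[0],k[:,1]-p[1])-30,[562,-73],loss='soft_l1');print(lo,len(k),r.x.round(1),np.abs(r.fun).mean().round(2))
a=np.radians(8.3);Rm=np.array([[np.cos(a),np.sin(a)],[-np.sin(a),np.cos(a)]])
T3=P.copy();T3[...,:2]=(P[...,:2]-np.array([554.9,-23.8]))@Rm.T
b=(abs(T3[...,0])<30)&(abs(T3[...,1]-20)<25)&(z>45)&(z<56);n,l,st,ce=cv2.connectedComponentsWithStats(b.astype(np.uint8));k=1+np.argmax(st[1:,4]);print('block',cv2.minAreaRect(T3[l==k][:,:2].astype(np.float32)))
for x0 in (-60,60):
  m=(abs(T3[...,0]-x0)<12)&(abs(T3[...,1]-46)<12)&(z>29)&(z<37);print('stud',m.sum(),T3[m].mean(0))
```

```text
[453.40420387 -75.31316916 281.65547641]
cap top 1041 [560.5372615  -73.94678663 145.22075826] ((562.820556640625, -73.45536804199219), 16.43533706665039)
28 372 [563.5 -73.5] 0.22
50 502 [563.7 -73.5] 0.24
75 629 [564.1 -73.6] 0.56
block ((-1.8106136322021484, 22.045114517211914), (13.974075317382812, 39.297367095947266), 89.9350814819336)
stud 153 [-61.14729731  45.69893857  31.82517701]
stud 0 [nan nan nan]<stdin>:13: RuntimeWarning: Mean of empty slice.
  ret = um.true_divide(
```

View pics/w11.png

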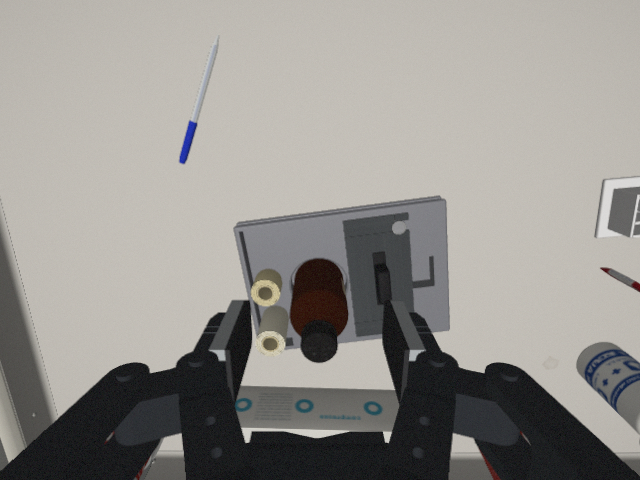

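The cap top reads 145.2 with this camera's -1.7 mm offset, so it is at about 147 (5 + 142). The bottle is seated and upright, the cover is home and the white bottle is standing. Handing in.

```bash
python3 -c "
from station import arm
print(arm.close_job())"
```

```text
the job is handed in; nothing more can be done
None
```

The tray is packed in the order asked, and the job was handed in at about 32.5 s of the 72 s allowed.

- **Packet:** I took it from the rack, toppled it flat on the worktop, gripped it again across its width and laid it in the pocket. Both ends read level and below the deck. Its top read about 2 mm lower than expected, with scatter in the depth readings. I took this as sensor noise, since the cover then lay flat over it.
- **Cover:** I lowered it about 26 mm to the -y side of home and slid it in until it met the studs at 5–7 N. After release it measured square to the tray, with its grip at tray (-1, 22) mm against (0, 22) wanted. I saw both stud necks at their slot ends. In the last picture the bottle or gripper hid the rear stud, but the grip block had not moved from y = 22.
- **Amber bottle:** I carried it upright by the cap and lowered it until it touched at the expected height, then released it. Its cap top is at about 147 mm, as it should be. The body is centred within about 1 mm of the well, and the fitted tilt of under 1° is within measurement error.
- **Other checks:** The white bottle was left standing, and the gripper ended clear of everything. The highest wrist force reported was about 7 N.

The wrist camera read about 1.7 mm low in height and about 1 mm off sideways, and I allowed for that. I viewed 13 pictures, three over the budget of 10.

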